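# Find the rattling tin and put it away in the repair box

## Robot

A 6-joint arm with a two-finger parallel gripper is mounted at the origin on the work surface. World frame = base frame: x ahead of the robot, y to its left, z up, the work surface at z = 0. Lengths are in mm, angles in rad, forces in N, time in s.
With the tool pointing down it reaches from about 275 to 1000 mm from the base axis. Payload 8.4 kg.
Tool frame: the origin (TCP) lies on the centre line of the jaws, within the pads' length; the fingertips stand 22 mm ahead of it and the grasp point (between the pads) lies 3 mm ahead of it; z points along the fingers, x is the direction in which the jaws open and shut, and the axes are right-handed (so a half turn about z gives the same grasp; the last joint's range is limited). The gripper opens to 85 mm and grips with 20 to 120 N. Pads are 22 mm wide; open, the fingers measure 114 mm over their backs; the gripper's body (76 mm by 85 mm) begins 54 mm behind the grasp point. The pads swing forward as they close: fully open they stand 13 mm farther back than shut.
Start: joints at [-1.214, 0.353, 1.633, -0, 1.155, -0.002], TCP at [219.468, -585.202, 253.281] pointing down, gripper open.
Joint ranges: [-2.63, 2.63], [-0.92, 2.1], [0.06, 2.66], [-1.3, 4.44], [0, 2.69], [-3.02, 3.02]. Speed limits (rad/s): [2.22, 2.22, 2.79, 3.14, 3.14, 3.14].

## Interface

Orientations are given as [roll, pitch, yaw] about the fixed x, y, z axes, in that order (R = Rz(yaw) Ry(pitch) Rx(roll)).
In Python, from rig import status, viewer, job gives the robot as it stands.
- The arm moves only by the tool send_rows, never from a script. Its argument "plan" is a list of rows, each a list of 3 entries, a list of its own where there are three numbers: the shift along the tool's x, y, z in m, then the turn, a rotation vector about the tool's x, y, z in rad, then the opening, from -1 (shut) to 1 (fully open). In form: [[[x, y, z], [rx, ry, rz], jaw], ...]. A call has exactly 5 rows; each row is the pose to reach, as a shift and turn from the pose measured when the call began, along the tool's axes at that moment; what a row does not reach only later rows make up. A row lasts 1/12 s, in which the tool goes at most 41.7 mm and 7.16 degrees, less where a joint would pass 70% of its speed; a pose out of reach is approached as far as the arm can. A call with a gripper value outside its range is refused whole. The fingers move at their own pace and stop on an object; "squeeze" is the grip in N (left out, the last holds). Time passes only in rows, so rows that repeat a pose let the fingers close, or fill a call up. It gives the time, the measured TCP pose, the force and the opening at its end, in the units of the state.
- status.sense(): the state, without advancing time (a new reading comes with each control period).
- viewer.grab_frame(name): name is "side" or "top"; returns the picture (400x640x3 uint8, red, green, blue); there is no depth.
- viewer.camera_params(name): a dict with "intrinsics" (3x3 intrinsics, pixels), "xyz" and "orientation" of the camera in the world. Camera axes: x right, y down, z forward; pixel columns grow to the right and rows downward; lengths in mm; the calibration is good to about 2 mm. A picture is of the moment at which its call begins. camera_params takes no time and is no camera call.
- job.sign_off(): hands the job in, once; it reports no verdict.
Trained networks look in the newest picture that a camera, given by its name, has taken for a name from the list of things; names that differ only in an ending like _2 or _b are one class to them, and where a whole thing is asked for, a point or a joint stands for the part that bears it (a point fixed in the world has none). Each returns a list of dicts, best first, with "p" (0 to 1); they miss things now and then, are a little off and sometimes report something else, mostly with a low value. They report only what shows in the picture. A call takes as long as a camera call. They do not tell look-alikes from the thing itself.
- viewer.cut_out(label, camera): "mask" (400x640 bool, what is visible of it) and "extent" ([left, top, width, height] in pixels, round what is visible of it).
The state is a dict: "clock": time; "qpos": joint angles; "qvel": joint speeds; "joint_efforts": joint torques, N m; "eef_pos": TCP position; "tcp_rot": TCP orientation; "contact_force": force on the tool from outside, world axes, zero at the start; "wrist_torque": the same for the moment, N m; "opening": opening from 0.0 (shut) to 1.0 (fully open).
Only numpy, scipy, OpenCV 4.12 (cv2) and the standard library are available. Lean on these libraries where they do the work, as an engineer would, in place of code of your own. Each camera call takes 0.05 s, during which the arm holds its last target.

## Task

One of the green tins on the bench has a part rattling loose inside: shake the tins to find which. Swing the metal cover of the wooden repair box fully open, put the rattling tin flat on the bottom of that box, lid up, and swing the cover fully shut again; lay all the other tins flat, lid up, on the bottom of the red tray, and leave the glue bottle, the offcut and the sanding block where they are.

Things in the scene. Friction and masses are not known exactly. Their poses are not given: they have to be found in the camera images.
- tin_1: green closed tin with a steel rim round its lid, 84 (x) x 48 (y) x 38 high, 0.2-0.8 kg (no clue); origin: centre of underside, z up. May be absent. All look alike; just one holds a loose 0.18 kg block that slides up to 48 along x when tilted end-down over 0.3 rad or jerked lengthwise, and stays put while level, so the held tin's moment about y shifts by up to 0.085 N m; others: nothing moves
- tin_2: green closed tin with a steel rim round its lid, 84 (x) x 48 (y) x 38 high, 0.2-0.8 kg (no clue); origin: centre of underside, z up. May be absent. All look alike; just one holds a loose 0.18 kg block that slides up to 48 along x when tilted end-down over 0.3 rad or jerked lengthwise, and stays put while level, so the held tin's moment about y shifts by up to 0.085 N m; others: nothing moves
- tin_3: green closed tin with a steel rim round its lid, 84 (x) x 48 (y) x 38 high, 0.2-0.8 kg (no clue); origin: centre of underside, z up. May be absent. All look alike; just one holds a loose 0.18 kg block that slides up to 48 along x when tilted end-down over 0.3 rad or jerked lengthwise, and stays put while level, so the held tin's moment about y shifts by up to 0.085 N m; others: nothing moves
- tin_4: green closed tin with a steel rim round its lid, 84 (x) x 48 (y) x 38 high, 0.2-0.8 kg (no clue); origin: centre of underside, z up. May be absent. All look alike; just one holds a loose 0.18 kg block that slides up to 48 along x when tilted end-down over 0.3 rad or jerked lengthwise, and stays put while level, so the held tin's moment about y shifts by up to 0.085 N m; others: nothing moves
- box: fixed wooden repair box, 152 x 152 x 58 high, open on top through a square port 112 x 112 (straight 20 thick walls, floor 8 thick, 50 deep); origin at the centre of its underside, x and y along its sides, z up. One tin fits flat, with room for fingers beside it. A flat cover closes the port.
- cover (a joint): angle of the box's flat aluminium cover (144 x 144 x 6, just above the box's top) about its upright pivot screw: 0 = fully shut (stop), grows counter-clockwise seen from above, 1.65 = fully open (stop), cover beside the box on its -y side; port clear from 1.5. May start ajar up to 0.35. Friction about 1 N at the knob; stays where it is left
- cover_knob (a point): middle of the black upright round knob on the cover's free corner, 24 diameter, 34 high (from 65 to 99 above the bench), 160 from the pivot screw; moves with the cover
- cover_screw (a point): head of the cover's pivot screw, on the box's +x -y corner (68, -68 from the box's centre), 69 above the bench; the cover turns about the upright axis through it
- tray_in (a point): centre of the inner floor of the fixed red metal tray, 320 long (x) x 135 wide (y) x 32 high outside, walls and floor 4 thick; the tray's axes. It takes up to three tins side by side, their long axes across the tray.
- glue: yellow glue bottle, 52 diameter, 130 high, loose; origin at the centre of its underside; leave alone
- offcut: loose wooden offcut 50 x 120 x 35 high; origin at the centre of its underside; leave alone
- sander: loose cork sanding block 50 x 80 x 30 high; origin at the centre of its underside; leave alone; may be absent
Not all that is in view belongs to the job. There is more than one size of the box; the one meant has the size given above.

How it is judged:
By the outcome, as a careful person would: the job done as asked, in the order asked, and still so for the second after the job is handed in, with the robot touching nothing.
Of part_a, part_b, part_c only 1 to 1 are there at a start; the rules pass over those that are not, and their reading is None.
Of tin_3, sander only 1 to 2 are there at a start; the rules pass over those that are not, and their reading is None.
At some moment in a run one of tin_1, tin_2, tin_3, tin_4 may be knocked a few centimetres aside while the robot is not near it.
Once in a run the grip may slacken for a moment while it holds something.
It also fails if it takes over 210 s, if anything falls off the work surface, if the arm or the gripper's body presses on something with over 40 N, if the wrist force passes 120 N, or if a joint passes its speed limit or range.

## Working session

There is one attempt and no reset: what is moved stays moved. The work goes in short steps, Python scripts to look and compute and a tool call to move; the robot and the scene stay as the last step left them, time stands still between calls to the robot, and variables do not carry over. Pictures are saved under pics/ and viewed, and the job is handed in when it is done.

Besides the shell and the picture viewer there is one more tool, called as a command line: name --argument value ..., lists and objects as JSON in quotes. send_rows: Moves the arm, as the interface text tells. Its arguments: {"type":"object","properties":{"plan":{"type":"array"},"squeeze":{"type":"number"}},"required":["plan"]}

```bash
ls -la; mkdir -p pics; python3 - <<'E'
from rig import status, viewer, job
import cv2
s=status.sense()
for k,v in s.items(): print(k,v)
for n in("side","top"):
    im=viewer.grab_frame(n); cv2.imwrite(f"pics/{n}0.png",im[:,:,::-1])
    print(n,viewer.camera_params(n))
E
```

```text
total 12
drwxr-xr-x  3 agent agent 4096 Dec  7 14:37 .
drwxr-xr-x 23 root  root  4096 Dec  7 14:37 ..
drwxr-xr-x  2 agent agent 4096 Dec  7 14:37 pics
clock 0.0
qpos [-1.21440650e+00  3.53693232e-01  1.63413389e+00 -7.82625176e-06
  1.15521798e+00 -2.40398735e-03]
qvel [-0.00147161  0.00067408  0.00028256  0.00153139  0.00028936 -0.00178549]
joint_efforts [ 3.94486381e-05 -6.05247402e+01 -3.42060113e+01 -1.35842929e-04
  9.37710924e-03  6.45349630e-06]
eef_pos [ 219.30312017 -584.77769249  252.53361585]
tcp_rot [ 3.14158899e+00  1.45246331e-03 -1.21199935e+00]
contact_force [-1.22162295  0.13596341  0.11159877]
wrist_torque [ 0.03998024 -0.00322732 -0.01362889]
opening 0.9981762511765022
side {'intrinsics': array([[365.06051408,   0.        , 318.55308946],
       [  0.        , 365.06051408, 193.40482907],
       [  0.        ,   0.        ,   1.        ]]), 'xyz': array([308.86995543, 425.37037821, 664.7792957 ]), 'orientation': array([-2.45850500e+00, -1.53218782e-03, -2.60729504e+00])}
top {'intrinsics': array([[410.24611567,   0.        , 330.00877821],
       [  0.        , 410.24611567, 203.39080471],
       [  0.        ,   0.        ,   1.        ]]), 'xyz': array([ 334.70833233,   -2.35282429, 1120.31117127]), 'orientation': array([-2.9590004 , -0.00611426, -1.55277113])}
```

View pics/top0.png

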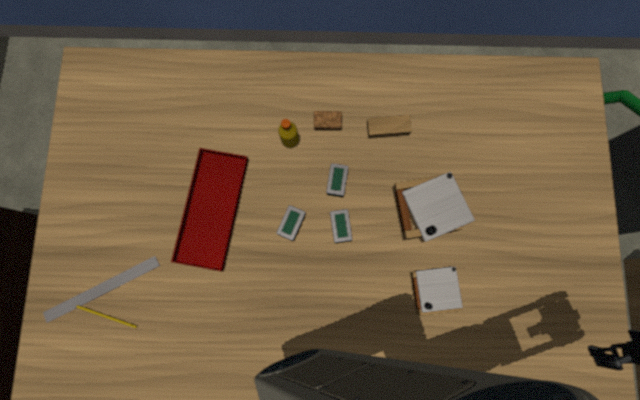

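View pics/side0.png

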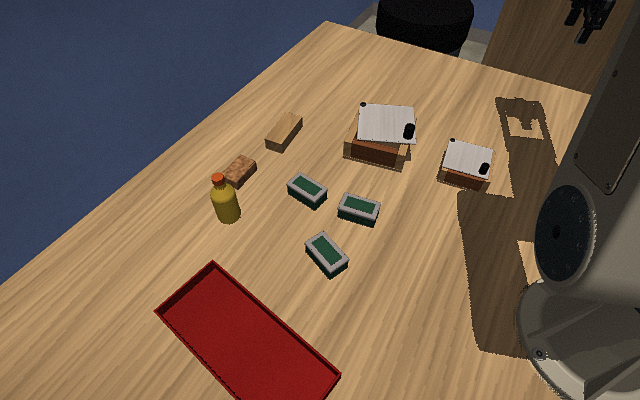

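```bash
cat > h.py <<'E'
import numpy as np, cv2
from scipy.spatial.transform import Rotation as Rn
from scipy.optimize import minimize
from rig import status, viewer, job
CP={n:viewer.camera_params(n) for n in("side","top")}
def proj(P,n):
    c=CP[n]; R=Rn.from_euler('xyz',c['orientation']).as_matrix()
    q=(np.atleast_2d(P)-c['xyz'])@R; q=q@c['intrinsics'].T
    return q[:,:2]/q[:,2:]
def unproj(uv,z,n):
    c=CP[n]; R=Rn.from_euler('xyz',c['orientation']).as_matrix()
    d=R@np.linalg.solve(c['intrinsics'],[uv[0],uv[1],1]); 
    return c['xyz']+d*(z-c['xyz'][2])/d[2]
def corners(x,y,yaw,L,W,H,z0=0):
    c,s=np.cos(yaw),np.sin(yaw)
    return np.array([[x+c*a-s*b,y+s*a+c*b,z] for a in(-L/2,L/2) for b in(-W/2,W/2) for z in(z0,z0+H)])
S=4
def hullmask(P,n,bb):
    l,t,w,h=bb
    uv=cv2.convexHull(((proj(P,n)-[l,t]+0.5)*S).astype(np.float32))
    m=np.zeros((h*S,w*S),np.uint8); cv2.fillConvexPoly(m,np.round((uv-0.5)*16).astype(np.int32),1,shift=4)
    return cv2.resize(m.astype(np.float32),(w,h),interpolation=cv2.INTER_AREA)
def fitbox(masks,L,W,H,p0,z0=0):
    """masks: {cam:mask}"""
    prep={}
    for n,m in masks.items():
        ys,xs=np.nonzero(m); l,t=max(xs.min()-12,0),max(ys.min()-12,0); w,h=xs.max()+12-l,ys.max()+12-t
        prep[n]=((l,t,w,h),m[t:t+h,l:l+w].astype(np.float32)); h2,w2=prep[n][1].shape; prep[n]=((l,t,w2,h2),prep[n][1])
    def cost(p):
        P=corners(p[0],p[1],p[2]/50,L,W,H,z0)
        return sum(np.abs(hullmask(P,n,bb)-m).sum()/m.sum() for n,(bb,m) in prep.items())
    best=None
    for dy in (0,-.4,.4,.8,-.8,1.2,-1.2,1.57):
        r=minimize(cost,[p0[0],p0[1],(p0[2]+dy)*50],method='Nelder-Mead',options=dict(initial_simplex=np.array([[p0[0],p0[1],(p0[2]+dy)*50]]*4)+np.array([[0,0,0],[10,0,0],[0,10,0],[0,0,10]]),maxiter=150))
        if best is None or r.fun<best.fun: best=r
    return best.x[0],best.x[1],best.x[2]/50,best.fun
def cent(m): 
    ys,xs=np.nonzero(m); return xs.mean(),ys.mean()
def tins(z0=0):
    out=[]
    for n in("top","side"): viewer.grab_frame(n)
    T=[d for d in viewer.cut_out("tin_1","top") if d['p']>.3]; Sd=[d for d in viewer.cut_out("tin_1","side") if d['p']>.3]
    for d in T:
        p=unproj(cent(d['mask']),25,"top")
        ms={"top":d['mask']}
        for e in Sd:
            q=unproj(cent(e['mask']),25,"side")
            if np.hypot(*(p-q)[:2])<25: ms["side"]=e['mask']
        f=fitbox(ms,84,48,38,(p[0],p[1],0.),z0); out.append(f); print("tin p=%.2f"%d['p'],list(ms),np.round(cent(d['mask'])),"x %.1f y %.1f yaw %.3f cost %.2f"%f)
    print(len(T),len(Sd)); return out
E
python3 - <<'E'
from h import *
tins()
for lab in ("box","cover","cover_knob","glue","offcut","sander","tray_in","cover_screw"):
    for n in("top","side"):
        try:
            for d in viewer.cut_out(lab,n):
                print(lab,n,"p %.2f"%d['p'],d['extent'],np.round(cent(d['mask']),1), int(d['mask'].sum()))
                np.save(f"/tmp/{lab}_{n}_{int(d['extent'][0])}.npy",d['mask'])
        except Exception as ex: print(lab,n,ex)
E
```

```text
tin p=0.92 ['top', 'side'] [337. 180.] x 603.4 y -23.3 yaw -0.135 cost 0.24
tin p=0.74 ['top', 'side'] [341. 226.] x 477.2 y -36.0 yaw 0.155 cost 0.19
tin p=0.68 ['top', 'side'] [291. 223.] x 482.5 y 98.4 yaw -0.373 cost 0.16
3 3
box top p 0.74 [395.2, 174.8, 79.3, 63.4] [430.9 206.9] 4007
box top p 0.61 [411.4, 266.4, 52.9, 51.5] [436.4 291. ] 2025
box side p 0.87 [438.1, 141.3, 58.5, 52.6] [466.9 166.5] 2207
box side p 0.78 [342.6, 102.9, 71.4, 71.0] [381.1 135.3] 3968
cover top p 0.85 [401.8, 175.9, 73.8, 68.5] [438.3 206.2] 2894
cover top p 0.70 [417.2, 266.3, 45.9, 45.2] [439.2 289.3] 1684
cover top p 0.61 [278.0, 118.8, 25.2, 30.0] [289.1 133.6] 440
cover side p 0.59 [355.7, 101.5, 62.3, 40.8] [386.1 123.5] 2221
cover side p 0.59 [444.0, 135.2, 51.1, 46.6] [467.9 158.3] 1441
cover_knob top p 0.78 [404.3, 171.0, 67.3, 68.0] [438.3 206.2] 2938
cover_knob top p 0.77 [419.3, 264.9, 43.3, 48.8] [439.3 289.3] 1682
cover_knob side p 0.65 [444.2, 135.0, 50.4, 43.8] [467.8 158. ] 1430
cover_knob side p 0.59 [356.4, 102.8, 59.0, 40.3] [386.1 123.4] 2084
glue top p 0.66 [279.2, 118.7, 25.2, 30.7] [288.8 133.5] 449
glue side p 0.84 [208.2, 171.9, 32.7, 50.4] [224.  199.3] 982
offcut top p 0.70 [366.0, 116.4, 46.3, 23.3] [389.3 126.2] 882
offcut side p 0.69 [265.3, 114.2, 36.9, 40.6] [283. 133.] 880
sander top p 0.79 [315.0, 111.2, 27.9, 16.3] [328.  120.5] 568
sander side p 0.55 [226.3, 152.6, 32.2, 34.6] [239.3 171. ] 729
tray_in top p 0.62 [171.3, 147.1, 80.3, 125.5] [210.8 209.7] 6213
tray_in side p 0.94 [152.7, 260.0, 189.9, 140.0] [244.4 340.7] 13799
cover_screw top p 0.97 [419.2, 268.2, 44.8, 41.7] [439.  289.1] 1721
cover_screw top p 0.60 [404.1, 171.9, 72.4, 71.5] [438.4 206.1] 2915
cover_screw top p 0.31 [395.3, 173.7, 79.5, 67.7] [430.7 206.9] 4068
cover_screw side p 0.91 [441.0, 138.9, 49.0, 39.4] [467.9 158.2] 1398
cover_screw side p 0.60 [355.6, 102.3, 59.2, 40.2] [385.9 123.3] 2156
```

```bash
python3 - <<'E'
import cv2
a=cv2.imread("pics/top0.png")[150:330,380:500]; b=cv2.imread("pics/side0.png")[85:205,330:510]
cv2.imwrite("pics/c1.png",cv2.resize(a,None,fx=4.4,fy=3.2*1.375/1,interpolation=cv2.INTER_CUBIC)[:600,:])
cv2.imwrite("pics/c2.png",cv2.resize(b,None,fx=4.4,fy=4.4,interpolation=cv2.INTER_CUBIC))
E
```

```text
(no output)
```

View pics/c1.png

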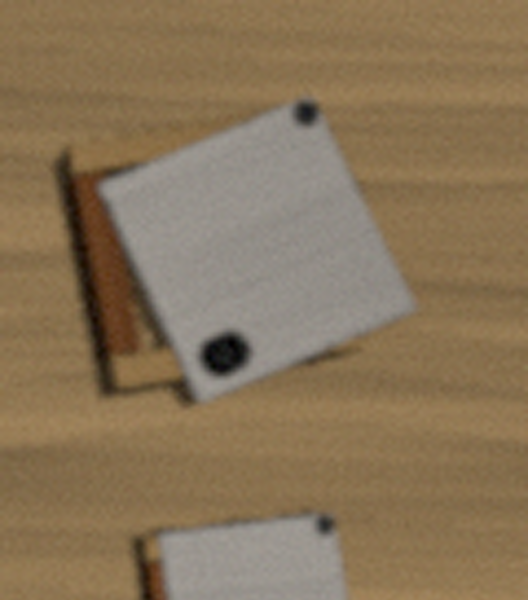

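View pics/c2.png

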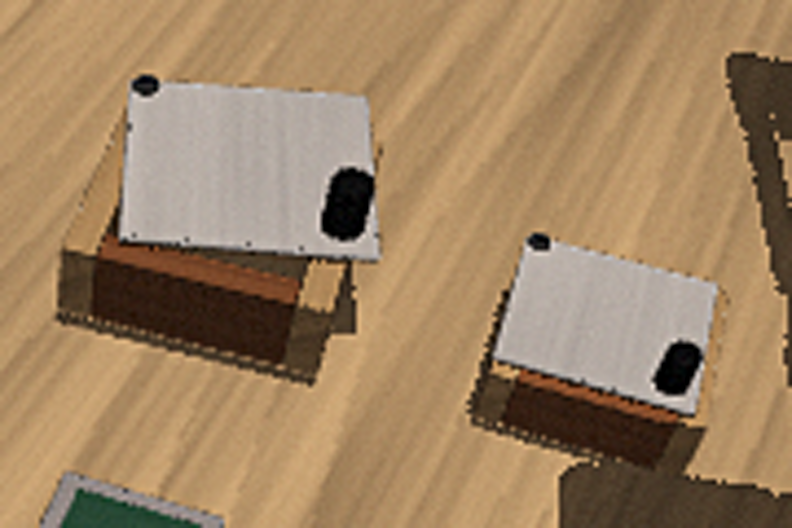

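```bash
cat > fb.py <<'E'
from h import *
def boxfit(p0,show=True,fixed=None):
    ims={n:viewer.grab_frame(n) for n in("top","side")}
    M={}
    for n in ims:
        u=np.zeros((400,640),bool)
        for lab in("box","cover"):
            for d in viewer.cut_out(lab,n):
                c=unproj(cent(d['mask']),40,n)
                if d['p']>.3 and np.hypot(c[0]-p0[0],c[1]-p0[1])<90: u|=d['mask']
        M[n]=u
    bbs={}
    for n,m in M.items():
        ys,xs=np.nonzero(m); l,t=xs.min()-15,ys.min()-15; bbs[n]=(l,t,xs.max()+15-l,ys.max()+15-t)
    def geo(p):
        x,y,yaw,th=p[0],p[1],p[2]/60,p[3]/60
        B=corners(x,y,yaw,152,152,58)
        c,s=np.cos(yaw),np.sin(yaw); R=np.array([[c,-s],[s,c]])
        piv=R@[68,-68]+[x,y]
        c,s=np.cos(yaw+th),np.sin(yaw+th); R2=np.array([[c,-s],[s,c]])
        cc=piv+R2@[-68,68]; kn=piv+R2@(np.array([-1,1])*160/2**.5)
        C=corners(cc[0],cc[1],yaw+th,144,144,6,60)
        a=np.linspace(0,6.283,17)[:-1]
        K=np.array([[kn[0]+12*np.cos(t),kn[1]+12*np.sin(t),z] for t in a for z in(65,99)])
        return B,C,K,piv,kn
    def cost(p):
        if fixed is not None: p=list(fixed)+[p[0]]
        B,C,K,_,_=geo(p); r=0
        for n,(l,t,w,h) in bbs.items():
            pm=np.maximum.reduce([hullmask(Q,n,bbs[n]) for Q in(B,C,K)])
            m=M[n][t:t+h,l:l+w].astype(np.float32)
            r+=np.abs(pm-m).sum()/m.sum()
        return r
    best=None
    for th in ((0,.15,.3) if len(p0)<4 else (p0[3],p0[3]-.15,p0[3]+.15)):
        if fixed is None:
            q=np.array([p0[0],p0[1],p0[2]*60,th*60]); sim=np.vstack([q,q+np.diag([10,10,8,8])])
        else: q=np.array([th*60]); sim=np.array([[q[0]],[q[0]+8]])
        r=minimize(cost,q,method='Nelder-Mead',options=dict(initial_simplex=sim,maxiter=300))
        if best is None or r.fun<best.fun: best=r
    p=best.x if fixed is None else list(fixed)+[best.x[0]]
    _,_,_,piv,kn=geo(p)
    print("box x %.1f y %.1f yaw %.3f th %.3f cost %.3f"%(p[0],p[1],p[2]/60,p[3]/60,best.fun),"piv",piv.round(1),"knob",kn.round(1))
    return p,geo(p),ims
if __name__=="__main__":
    p,(B,C,K,piv,kn),ims=boxfit((520,-265,.17))
    out=[]
    for n,(x0,y0,w,h) in dict(top=(385,150,100,110),side=(330,85,100,110)).items():
        im=cv2.resize(ims[n][y0:y0+h,x0:x0+w,::-1],None,fx=4,fy=4,interpolation=cv2.INTER_CUBIC)
        for Q,col in((B,(0,0,255)),(C,(255,0,0)),(K,(0,255,0)),(np.array([[*piv,69]]),(0,255,255))):
            uv=cv2.convexHull(((proj(Q,n)-[x0,y0]+.5)*4).astype(np.float32)).astype(int)
            cv2.polylines(im,[uv],True,col,1) if len(uv)>2 else cv2.circle(im,tuple(map(int,uv[0][0])),4,col,1)
        out.append(im)
    cv2.imwrite("pics/box1.png",np.hstack(out))
    # tray
    ms={n:max(viewer.cut_out("tray_in",n),key=lambda d:d['p'])['mask'] for n in("top",)}
    c=unproj(cent(ms["top"]),10,"top"); print("tray", fitbox(ms,320,135,32,(c[0],c[1],-.17)))
    for lab,r in(("glue",None),("offcut",(50,120,35)),("sander",(50,80,30))):
        ms={n:max(viewer.cut_out(lab,n),key=lambda d:d['p'])['mask'] for n in("top","side")}
        print(lab,[unproj(cent(m),15,n).round() for n,m in ms.items()])
        if r: print(fitbox(ms,*r,tuple(unproj(cent(ms["top"]),15,"top")[:2])+(0,)))
E
python3 fb.py
```

```text
box x 533.9 y -267.4 yaw 0.209 th 0.192 cost 0.128 piv [ 614.5 -319.8] knob [ 466.2 -259.8]
tray (np.float64(517.6258571011554), np.float64(317.70262253702606), np.float64(2.9771310750626805), np.float64(0.031745545566082))
glue [array([737., 115.,  15.]), array([752.,  94.,  15.])]
offcut [array([ 764., -169.,   15.]), array([ 764., -162.,   15.])]
(np.float64(762.4499876820066), np.float64(-165.97702154969403), np.float64(0.09820756271919912), np.float64(0.18775318562984467))
sander [array([778.,   6.,  15.]), array([778.,   7.,  15.])]
(np.float64(777.9478688914476), np.float64(6.6597241113657955), np.float64(0.021078150495728885), np.float64(0.32173919677734375))
```

View pics/box1.png

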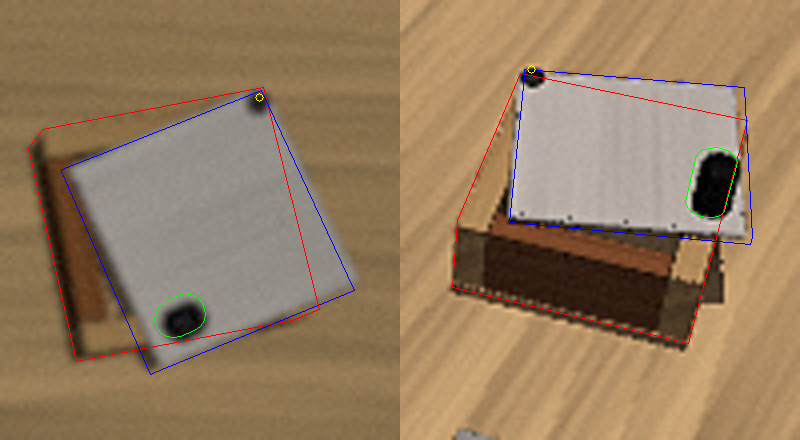

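```bash
python3 - <<'E'
from h import *
for nm,cs,off,n in(("big",[(308,98),(416,310),(200,404),(98,183)],(380,150),"top"),("big",[(130,80),(367,97),(379,260),(119,241)],(330,85),"side"),("small",[(530,238),(718,285),(695,415),(496,362)],(330,85),"side")):
    P=np.array([unproj(((u+.5)/4.4+off[0]-.5,(v+.5)/4.4+off[1]-.5),66,n)[:2] for u,v in cs])
    print(nm,n,P.round(1).tolist(),[round(np.hypot(*(P[i]-P[i-1]))) for i in range(4)])
def pt(u,v,off,n,z): return unproj(((u+.5)/4.4+off[0]-.5,(v+.5)/4.4+off[1]-.5),z,n).round(1)
print("screw",pt(306,112,(380,150),"top",69),pt(146,84,(330,85),"side",69))
print("knob top",pt(222,355,(380,150),"top",99))
print("knob top/bot side",pt(355,180,(330,85),"side",99),pt(342,228,(330,85),"side",66))
print("box corners: top img",pt(65,155,(380,150),"top",58),pt(105,393,(380,150),"top",0), pt(355,350,(380,150),"top",0))
print("side img bottom",pt(57,320,(330,85),"side",0),pt(312,382,(330,85),"side",0),pt(354,333,(330,85),"side",0))
print("side img top",pt(62,252,(330,85),"side",58),pt(380,148,(330,85),"side",58))
E
```

```text
big top [[620.6, -321.4], [492.6, -380.8], [434.6, -251.6], [565.7, -193.8]] [139, 141, 142, 143]
big side [[621.3, -315.9], [492.5, -373.4], [435.0, -243.7], [562.7, -185.4]] [143, 141, 142, 140]
small side [[370.2, -302.5], [272.3, -317.8], [259.1, -218.2], [355.9, -202.7]] [101, 99, 100, 98]
screw [ 611.1 -318.9   69. ] [ 609.8 -313.6   69. ]
knob top [ 459.7 -257.1   99. ]
knob top/bot side [ 461.7 -259.1   99. ] [ 461.8 -257.5   66. ]
box corners: top img [ 584.4 -175.5   58. ] [ 446.6 -208.3    0. ] [ 476.5 -365.1    0. ]
side img bottom [ 591.2 -174.2    0. ] [ 445.  -204.3    0. ] [ 439.  -252.4    0. ]
side img top [ 589.1 -169.6   58. ] [ 470.8 -342.9   58. ]
```

```bash
cat >> h.py <<'E'
def overlay(fn,boxes,tag=("top","side"),z=4):
    """boxes: list of Nx3 arrays (hull drawn); crop around first one's all"""
    out=[]
    allp=np.vstack(boxes)
    for n in tag:
        im=viewer.grab_frame(n); uv=proj(allp,n); l,t=np.maximum(np.floor(uv.min(0)-12),0).astype(int); r,b=np.ceil(uv.max(0)+12).astype(int)
        z_=min(z,390/(r-l),590/(b-t))
        c=cv2.resize(np.ascontiguousarray(im[t:b,l:r,::-1]),None,fx=z_,fy=z_,interpolation=cv2.INTER_CUBIC)
        for Q in boxes:
            if len(Q)==1: cv2.circle(c,tuple(((proj(Q,n)[0]-[l,t]+.5)*z_).astype(int)),4,(0,255,255),1); continue
            h_=cv2.convexHull(((proj(Q,n)-[l,t]+.5)*z_).astype(np.float32)).astype(int); cv2.polylines(c,[h_],True,(0,0,255),1)
        c=cv2.copyMakeBorder(c,0,max(0,600-c.shape[0]),0,max(0,400-c.shape[1]),cv2.BORDER_CONSTANT)[:600,:400]; out.append(c)
    cv2.imwrite(fn,np.hstack(out))
def wrap(a): return (a+np.pi)%(2*np.pi)-np.pi
def to(x,y,z,yaw):
    """shift & rotvec in tool axes to pose tool-down with yaw"""
    s=status.sense(); R0=Rn.from_euler('xyz',s['tcp_rot'])
    R1=Rn.from_euler('xyz',[np.pi,0,yaw])
    d=R0.inv().apply(np.array([x,y,z])-s['eef_pos'])/1000; r=(R0.inv()*R1).as_rotvec()
    print("shift",d.round(4).tolist(),"turn",r.round(3).tolist(),"| at",s['eef_pos'].round(1),s['tcp_rot'].round(3),"j6 %.2f"%s['qpos'][5],"op %.2f"%s['opening'],"F",s['contact_force'].round(1))
E
python3 - <<'E'
from h import *
T=tins()
overlay("pics/t1.png",[corners(*t[:3],84,48,38) for t in T]+[corners(*t[:3],84,48,0,38) for t in T])
to(T[1][0],T[1][1],150,T[1][2]-np.pi/2)
E
```

```text
tin p=0.95 ['top', 'side'] [337. 180.] x 604.5 y -23.8 yaw -0.137 cost 0.17
tin p=0.81 ['top', 'side'] [291. 223.] x 482.1 y 99.0 yaw 2.736 cost 0.20
tin p=0.77 ['top', 'side'] [341. 226.] x 477.0 y -36.0 yaw 0.176 cost 0.20
3 4
shift [-0.5485, -0.4862, 0.1033] turn [-0.0, -0.0, -2.377] | at [ 219.5 -585.2  253.3] [-3.142  0.    -1.212] j6 -0.00 op 1.00 F [-0.9 -0.4 -0.1]
```

View pics/t1.png

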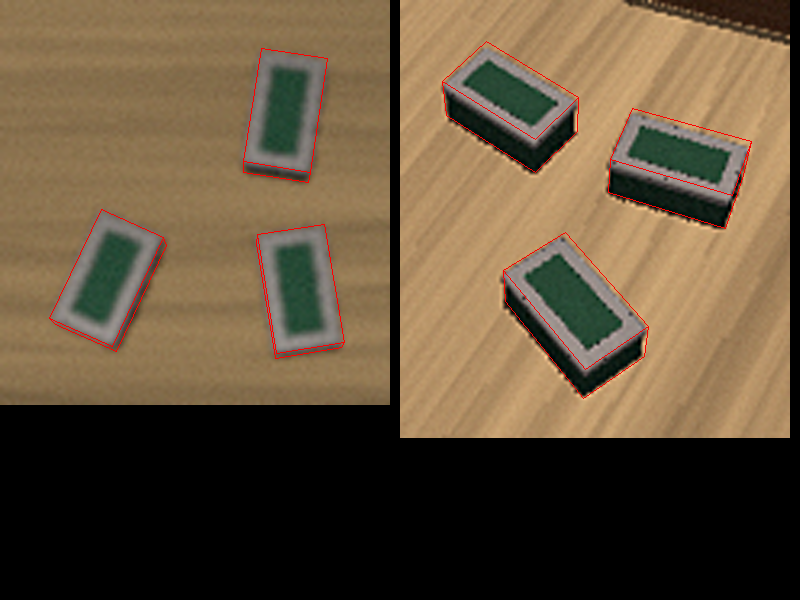

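```bash
python3 -c "
from h import *
to(477,-36,200,.176-np.pi/2)"
```

```text
shift [-0.4238, -0.434, 0.0533] turn [-0.0, 0.0, 0.183] | at [ 219.5 -585.2  253.3] [-3.142  0.    -1.212] j6 -0.00 op 1.00 F [-0.9 -0.4 -0.1]
```

send_rows --plan '[[[-0.028, -0.029, 0], [0, 0, 0.04], 1], [[-0.056, -0.058, 0], [0, 0, 0.08], 1], [[-0.084, -0.087, 0.01], [0, 0, 0.12], 1], [[-0.112, -0.116, 0.02], [0, 0, 0.183], 1], [[-0.14, -0.145, 0.03], [0, 0, 0.183], 1]]' --squeeze 70

```text
clock: 2.47
eef_pos: [306.5, -401.7, 223.2]
tcp_rot: [-3.141, -0.001, -1.399]
contact_force: [1.7, -0.9, 0.1]
opening: 0.997
```

```bash
python3 -c "
from h import *
to(477,-36,200,.176-np.pi/2)"
```

```text
shift [-0.3313, -0.2303, 0.0231] turn [-0.001, -0.001, -0.005] | at [ 306.5 -401.7  223.2] [-3.141e+00 -1.000e-03 -1.399e+00] j6 0.48 op 1.00 F [ 1.7 -0.9  0.1]
```

send_rows --plan '[[[-0.033, -0.023, 0], [0, 0, 0], 1], [[-0.066, -0.046, 0], [0, 0, 0], 1], [[-0.1, -0.069, 0], [0, 0, 0], 1], [[-0.133, -0.092, 0], [0, 0, 0], 1], [[-0.166, -0.115, 0.01], [0, 0, 0], 1]]'

```text
clock: 2.88
eef_pos: [392.9, -217.3, 214.7]
tcp_rot: [-3.138, -0.003, -1.4]
contact_force: [0.5, -0.4, -0.6]
opening: 0.998
```

send_rows --plan '[[[-0.033, -0.023, 0], [0, 0, 0], 1], [[-0.066, -0.046, 0], [0, 0, 0], 1], [[-0.1, -0.069, 0], [0, 0, 0], 1], [[-0.133, -0.092, 0], [0, 0, 0], 1], [[-0.166, -0.115, 0.01], [0, 0, 0], 1]]'

```text
clock: 3.3
eef_pos: [479.7, -32.2, 206.2]
tcp_rot: [-3.135, -0.004, -1.4]
contact_force: [0.9, -0.5, 0.9]
opening: 1.002
```

```bash
python3 -c "
from h import *
to(477,-36,25,.176-np.pi/2)"
```

```text
shift [0.0026, 0.0045, 0.1812] turn [-0.007, -0.004, -0.005] | at [479.7 -32.2 206.2] [-3.135 -0.004 -1.4  ] j6 1.33 op 1.00 F [ 0.9 -0.5  0.9]
```

send_rows --plan '[[[0.003, 0.004, 0.035], [-0.007, -0.004, -0.005], 1], [[0.003, 0.004, 0.07], [-0.007, -0.004, -0.005], 1], [[0.003, 0.004, 0.105], [-0.007, -0.004, -0.005], 1], [[0.003, 0.004, 0.14], [-0.007, -0.004, -0.005], 1], [[0.003, 0.004, 0.165], [-0.007, -0.004, -0.005], 1]]'

```text
clock: 3.72
eef_pos: [476.6, -35.9, 38.9]
tcp_rot: [3.14, 0.0, -1.394]
contact_force: [-0.4, -0.0, 0.4]
opening: 0.997
```

send_rows --plan '[[[0, 0, 0.013], [0, 0, 0], 1], [[0, 0, 0.013], [0, 0, 0], -1], [[0, 0, 0.013], [0, 0, 0], -1], [[0, 0, 0.013], [0, 0, 0], -1], [[0, 0, 0.013], [0, 0, 0], -1]]'

```text
clock: 4.13
eef_pos: [477.6, -35.9, 27.4]
tcp_rot: [-3.141, -0.0, -1.394]
contact_force: [-0.1, -0.8, -4.8]
opening: 0.549
```

```bash
python3 -c "
from h import *
to(477,-36,28,.176-np.pi/2);print(status.sense()['wrist_torque'])"
```

```text
shift [-0.0, 0.0006, -0.0006] turn [-0.001, -0.0, 0.001] | at [477.6 -35.9  27.4] [-3.141 -0.    -1.394] j6 1.32 op 0.55 F [-0.1 -0.8 -4.8]
[-0.04049264 -0.04207299  0.02610501]
```

send_rows --plan '[[[0, 0, 0], [0, 0, 0], -1], [[0, 0, -0.02], [0, 0, 0], -1], [[0, 0, -0.05], [0, 0, 0], -1], [[0, 0, -0.08], [0, 0, 0], -1], [[0, 0, -0.1], [0, 0, 0], -1]]'

```text
clock: 4.55
eef_pos: [478.3, -36.1, 130.4]
tcp_rot: [-3.138, -0.001, -1.394]
contact_force: [0.8, -0.8, -3.8]
opening: 0.548
```

send_rows --plan '[[[0, 0, 0], [0, 0, 0], -1], [[0, 0, 0], [0, 0, 0], -1], [[0, 0, 0], [0, 0, 0], -1], [[0, 0, 0], [0, 0, 0], -1], [[0, 0, 0], [0, 0, 0], -1]]'

```text
clock: 4.97
eef_pos: [477.2, -36.0, 129.0]
tcp_rot: [-3.141, -0.0, -1.394]
contact_force: [-0.5, 0.2, -4.9]
opening: 0.55
```

```bash
cat >> h.py <<'E'
def wt():
    s=status.sense(); R0=Rn.from_euler('xyz',s['tcp_rot'])
    print("torque tool",R0.inv().apply(s['wrist_torque']).round(4),"F",s['contact_force'].round(2),"rot",s['tcp_rot'].round(3),"pos",s['eef_pos'].round(1),"op %.3f"%s['opening'])
E
python3 -c "
from h import *
wt()
viewer.grab_frame('top'); wt()
viewer.grab_frame('top'); wt()"
```

```text
torque tool [-0.0455  0.0151  0.0015] F [-0.51  0.15 -4.93] rot [-3.141 -0.    -1.394] pos [477.2 -36.  129. ] op 0.550
torque tool [0.002  0.0266 0.0338] F [-0.64 -0.5  -4.38] rot [-3.141 -0.    -1.394] pos [477.4 -36.  129.1] op 0.552
torque tool [-0.0162 -0.0081 -0.0074] F [ 0.54  0.09 -3.72] rot [-3.14  -0.    -1.394] pos [477.6 -36.  129.3] op 0.556
```

send_rows --plan '[[[0, 0, 0], [0.1, 0, 0], -1], [[0, 0, 0], [0.2, 0, 0], -1], [[0, 0, 0], [0.3, 0, 0], -1], [[0, 0, 0], [0.42, 0, 0], -1], [[0, 0, 0], [0.54, 0, 0], -1]]'

```text
clock: 5.48
eef_pos: [477.0, -28.8, 128.2]
tcp_rot: [-2.722, 0.02, -1.382]
contact_force: [0.5, 2.2, -4.8]
opening: 0.55
```

send_rows --plan '[[[0, 0, 0], [0, 0, 0], -1], [[0, 0, 0], [0, 0, 0], -1], [[0, 0, 0], [0, 0, 0], -1], [[0, 0, 0], [0, 0, 0], -1], [[0, 0, 0], [0, 0, 0], -1]]'

```text
clock: 5.9
eef_pos: [477.8, -28.8, 128.4]
tcp_rot: [-2.722, 0.02, -1.381]
contact_force: [0.7, -0.1, -5.3]
opening: 0.549
```

```bash
cat >> h.py <<'E'
def avg(N=16):
    a=[];f=[]
    for i in range(N):
        viewer.grab_frame('top'); s=status.sense(); R0=Rn.from_euler('xyz',s['tcp_rot']); a.append(R0.inv().apply(s['wrist_torque'])); f.append(s['contact_force'])
    a=np.array(a); print("AVG torque tool",a.mean(0).round(4),"sem",(a.std(0)/N**.5).round(4),"F",np.mean(f,0).round(2),"rot",s['tcp_rot'].round(3),"pos",s['eef_pos'].round(1),"op %.3f"%s['opening'],"t %.1f"%s['clock'])
E
python3 -c "
from h import *
avg(4);to(477,-36,129,.176-np.pi/2)"
```

```text
AVG torque tool [-0.4472  0.0252  0.001 ] sem [0.0092 0.0111 0.0075] F [ 0.25  0.15 -4.38] rot [-2.722  0.02  -1.381] pos [477.3 -28.7 128.3] op 0.552 t 6.1
shift [0.0071, 0.0011, -0.0015] turn [-0.419, 0.023, 0.009] | at [477.3 -28.7 128.3] [-2.722  0.02  -1.381] j6 0.69 op 0.55 F [-0.5  0.7 -4.4]
```

send_rows --plan '[[[0.002, 0, 0], [-0.1, 0.005, 0], -1], [[0.004, 0, 0], [-0.2, 0.01, 0.005], -1], [[0.006, 0, 0], [-0.3, 0.016, 0.009], -1], [[0.007, 0.001, -0.002], [-0.419, 0.023, 0.009], -1], [[0.007, 0.001, -0.002], [-0.419, 0.023, 0.009], -1]]'

```text
clock: 6.52
eef_pos: [480.3, -36.5, 131.0]
tcp_rot: [3.139, -0.004, -1.395]
contact_force: [0.6, 0.4, -4.4]
opening: 0.546
```

```bash
python3 -c "
from h import *
viewer.grab_frame('top');viewer.grab_frame('top');viewer.grab_frame('top')
avg();to(477,-36,129,.176-np.pi/2)"
```

```text
AVG torque tool [ 0.0351 -0.0021 -0.0052] sem [0.0059 0.0054 0.0057] F [ 0.12  0.01 -4.3 ] rot [-3.141 -0.    -1.395] pos [476.9 -35.9 129.5] op 0.555 t 7.5
shift [0.0001, -0.0, 0.0005] turn [-0.0, -0.0, 0.0] | at [476.9 -35.9 129.5] [-3.141 -0.    -1.395] j6 1.32 op 0.56 F [-0.4 -0.6 -3.3]
```

send_rows --plan '[[[0, 0, 0], [-0.1, 0, 0], -1], [[0, 0, 0], [-0.2, 0, 0], -1], [[0, 0, 0], [-0.3, 0, 0], -1], [[0, 0, 0], [-0.42, 0, 0], -1], [[0, 0, 0], [-0.5, 0, 0], -1]]'

```text
clock: 7.88
eef_pos: [478.3, -35.8, 129.7]
tcp_rot: [2.638, -0.001, -1.395]
contact_force: [-0.7, -0.0, -4.4]
opening: 0.555
```

send_rows --plan '[[[0, 0, 0], [0, 0, 0], -1], [[0, 0, 0], [0, 0, 0], -1], [[0, 0, 0], [0, 0, 0], -1], [[0, 0, 0], [0, 0, 0], -1], [[0, 0, 0], [0, 0, 0], -1]]'

```text
clock: 8.3
eef_pos: [477.8, -35.9, 130.3]
tcp_rot: [2.64, -0.001, -1.395]
contact_force: [-0.3, -0.4, -3.3]
opening: 0.55
```

```bash
python3 -c "
from h import *
to(477,-36,129,.176-np.pi/2)"
```

```text
shift [-0.0001, 0.0001, 0.0015] turn [0.501, -0.001, -0.0] | at [477.8 -35.9 130.3] [ 2.640e+00 -1.000e-03 -1.395e+00] j6 1.42 op 0.55 F [-0.3 -0.4 -3.3]
```

send_rows --plan '[[[0, 0, 0], [0.1, 0, 0], -1], [[0, 0, 0], [0.2, 0, 0], -1], [[0, 0, 0], [0.3, 0, 0], -1], [[0, 0, 0.001], [0.42, 0, 0], -1], [[0, 0, 0.001], [0.501, 0, 0], -1]]'

```text
clock: 8.72
eef_pos: [476.0, -36.2, 130.3]
tcp_rot: [-3.135, -0.002, -1.395]
contact_force: [-0.9, 0.2, -5.1]
opening: 0.553
```

```bash
python3 -c "
from h import *
viewer.grab_frame('top');viewer.grab_frame('top');viewer.grab_frame('top')
avg();to(477,-36,29,.176-np.pi/2)"
```

```text
AVG torque tool [-0.0507 -0.0084 -0.0031] sem [0.0069 0.0065 0.0071] F [ 0.06  0.09 -4.35] rot [ 3.141e+00 -1.000e-03 -1.395e+00] pos [477.3 -36.  129.4] op 0.554 t 9.7
shift [-0.0002, 0.0002, 0.1004] turn [0.001, -0.001, -0.0] | at [477.3 -36.  129.4] [ 3.141e+00 -1.000e-03 -1.395e+00] j6 1.32 op 0.55 F [ 0.5  0.2 -5. ]
```

send_rows --plan '[[[0, 0, 0.03], [0, 0, 0], -1], [[0, 0, 0.06], [0, 0, 0], -1], [[0, 0, 0.085], [0, 0, 0], -1], [[0, 0, 0.097], [0, 0, 0], -1], [[0, 0, 0.101], [0, 0, 0], -1]]'

```text
clock: 10.08
eef_pos: [475.5, -36.0, 27.2]
tcp_rot: [3.137, 0.0, -1.395]
contact_force: [-21.4, 1.7, 65.9]
opening: 0.553
```

send_rows --plan '[[[0, 0, 0], [0, 0, 0], -1], [[0, 0, 0], [0, 0, 0], 1], [[0, 0, 0], [0, 0, 0], 1], [[0, 0, 0], [0, 0, 0], 1], [[0, 0, 0], [0, 0, 0], 1]]'

```text
clock: 10.5
eef_pos: [476.1, -36.1, 27.7]
tcp_rot: [3.138, -0.0, -1.395]
contact_force: [-0.6, 0.6, 0.2]
opening: 0.998
```

send_rows --plan '[[[0, 0, -0.03], [0, 0, 0], 1], [[0, 0, -0.07], [0, 0, 0], 1], [[0, 0, -0.11], [0, 0, 0], 1], [[0, 0, -0.15], [0, 0, 0], 1], [[0, 0, -0.18], [0, 0, 0], 1]]'

```text
clock: 10.92
eef_pos: [477.4, -36.0, 211.2]
tcp_rot: [3.141, -0.001, -1.395]
contact_force: [1.5, 0.4, -1.0]
opening: 0.998
```

```bash
python3 -c "
from h import *
k=(461,-257.8); d=.414+.205
# jaw yaw options: tangent-perp i.e. radial direction
print('radial', np.arctan2(k[1]+316.5,k[0]-611.5))
to(461,-257.8,200,2.77-np.pi)"
```

```text
radial 2.7697077435136905
shift [0.2155, 0.0549, 0.0115] turn [0.001, -0.0, -1.023] | at [477.4 -36.  211.2] [ 3.141e+00 -1.000e-03 -1.395e+00] j6 1.32 op 1.00 F [ 1.5  0.4 -1. ]
```

```bash
python3 -c "
from h import *
to(461,-257.8,150,-1.94)"
```

```text
shift [0.2154, 0.0549, 0.0615] turn [0.0, -0.001, 0.545] | at [477.4 -36.  211.2] [ 3.141e+00 -1.000e-03 -1.395e+00] j6 1.32 op 1.00 F [ 1.5  0.4 -1. ]
```

send_rows --plan '[[[0.036, 0.009, 0], [0, 0, 0.1], 1], [[0.072, 0.018, 0], [0, 0, 0.2], 1], [[0.108, 0.027, 0], [0, 0, 0.3], 0.6], [[0.144, 0.037, 0.02], [0, 0, 0.4], 0.6], [[0.18, 0.046, 0.04], [0, 0, 0.5], 0.6]]'

```text
clock: 11.33
eef_pos: [464.2, -222.4, 173.1]
tcp_rot: [-3.138, -0.002, -1.899]
contact_force: [0.5, -0.8, -0.8]
opening: 0.803
```

```bash
python3 -c "
from h import *
to(461,-257.8,140,-1.94)"
```

```text
shift [0.0345, -0.0082, 0.0332] turn [-0.004, -0.002, 0.041] | at [ 464.2 -222.4  173.1] [-3.138e+00 -2.000e-03 -1.899e+00] j6 1.45 op 0.80 F [ 0.5 -0.8 -0.8]
```

send_rows --plan '[[[0.017, -0.004, 0.016], [-0.004, -0.002, 0.04], 0.6], [[0.0345, -0.008, 0.033], [-0.004, -0.002, 0.041], 0.6], [[0.0345, -0.008, 0.033], [-0.004, -0.002, 0.041], 0.6], [[0.0345, -0.008, 0.033], [-0.004, -0.002, 0.041], 0.6], [[0.0345, -0.008, 0.033], [-0.004, -0.002, 0.041], 0.6]]'

```text
clock: 11.75
eef_pos: [460.9, -257.3, 140.8]
tcp_rot: [-3.141, 0.001, -1.941]
contact_force: [-0.2, -0.3, -0.1]
opening: 0.798
```

```bash
python3 - <<'E'
from h import *
to(461,-257.8,95,-1.94)
import fb
a=np.linspace(0,6.283,17)
K=np.array([[461+12*np.cos(t),-257.8+12*np.sin(t),z] for t in a for z in(65,99)])
overlay("pics/k1.png",[K,corners(461,-257.8,0,120,120,60,40)])
E
```

```text
shift [0.0005, -0.0003, 0.0458] turn [-0.0, 0.001, -0.001] | at [ 460.9 -257.3  140.8] [-3.141e+00  1.000e-03 -1.941e+00] j6 1.43 op 0.80 F [-0.2 -0.3 -0.1]
```

View pics/k1.png

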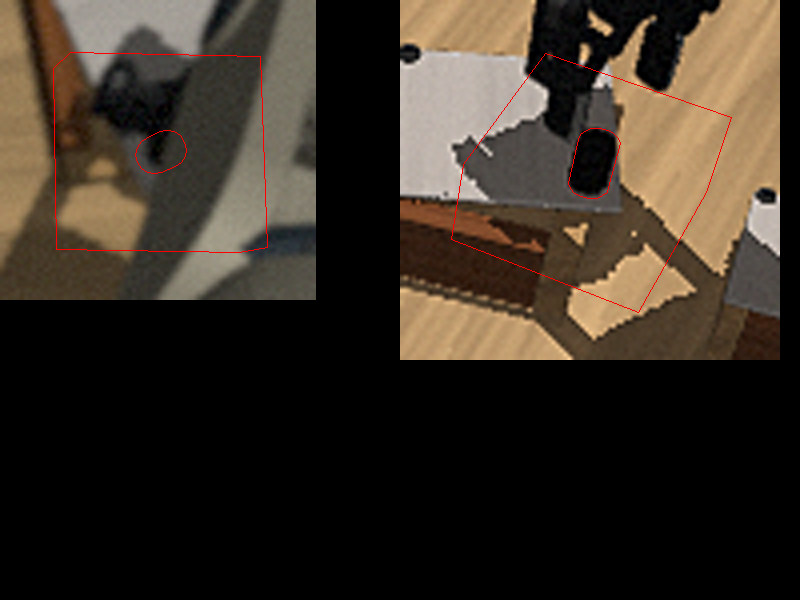

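send_rows --plan '[[[0, 0, 0.02], [0, 0, 0], 0.6], [[0, 0, 0.035], [0, 0, 0], 0.6], [[0, 0, 0.045], [0, 0, 0], 0.6], [[0, 0, 0.045], [0, 0, 0], -1], [[0, 0, 0.045], [0, 0, 0], -1]]' --squeeze 25

```text
clock: 12.27
eef_pos: [461.5, -256.5, 96.4]
tcp_rot: [-3.141, 0.0, -1.938]
contact_force: [1.5, -0.2, 0.9]
opening: 0.529
```

send_rows --plan '[[[0, 0, 0], [0, 0, 0], -1], [[0, 0, 0], [0, 0, 0], -1], [[0, 0, 0], [0, 0, 0], -1], [[0, 0, 0], [0, 0, 0], -1], [[0, 0, 0], [0, 0, 0], -1]]'

```text
clock: 12.68
eef_pos: [462.1, -256.7, 97.4]
tcp_rot: [-3.139, 0.0, -1.939]
contact_force: [-0.3, 0.9, 7.0]
opening: 0.267
```

```bash
cat > arc.py <<'E'
from h import *
PIV=np.array([611.5,-316.5])
def arc(dths,z=95,extra=0):
    s=status.sense(); R0=Rn.from_euler('xyz',s['tcp_rot']); p=s['eef_pos']; v=p[:2]-PIV
    print("at",p.round(1),"yaw %.3f"%s['tcp_rot'][2],"r %.1f ang %.3f"%(np.hypot(*v),np.arctan2(v[1],v[0])%6.283),"op %.3f F"%s['opening'],s['contact_force'].round(1))
    a0=np.arctan2(v[1],v[0])
    for d in dths:
        a=a0+d; q=np.array([*(PIV+160.5*np.array([np.cos(a),np.sin(a)])),z]); R1=Rn.from_euler('xyz',[np.pi,0,s['tcp_rot'][2]+d])
        print(d,(R0.inv().apply(q-p)/1000).round(3).tolist(),(R0.inv()*R1).as_rotvec().round(3).tolist())
E
python3 -c "
from arc import *
arc([.06,.13,.2,.27,.34])"
```

```text
at [ 462.1 -256.7   97.4] yaw -1.939 r 160.9 ang 2.761 op 0.267 F [-0.3  0.9  7. ]
0.06 [0.01, -0.001, 0.002] [-0.002, 0.0, -0.06]
0.13 [0.021, -0.001, 0.002] [-0.002, 0.0, -0.13]
0.2 [0.032, -0.003, 0.002] [-0.002, 0.0, -0.2]
0.27 [0.043, -0.006, 0.002] [-0.002, 0.0, -0.27]
0.34 [0.054, -0.009, 0.002] [-0.002, 0.0, -0.34]
```

send_rows --plan '[[[0.01, -0.001, -0.001], [0, 0, -0.06], -1], [[0.021, -0.001, -0.001], [0, 0, -0.13], -1], [[0.032, -0.003, -0.001], [0, 0, -0.2], -1], [[0.043, -0.006, -0.001], [0, 0, -0.27], -1], [[0.054, -0.009, -0.001], [0, 0, -0.34], -1]]'

```text
clock: 13.1
eef_pos: [450.1, -310.3, 97.7]
tcp_rot: [-3.141, 0.001, -1.595]
contact_force: [2.0, 0.8, -10.1]
opening: 0.272
```

```bash
python3 -c "
from arc import *
arc([.08,.16,.24,.32,.4],99)"
```

```text
at [ 450.1 -310.3   97.7] yaw -1.595 r 161.5 ang 3.103 op 0.272 F [  2.    0.8 -10.1]
0.08 [0.013, -0.001, -0.001] [-0.001, 0.001, -0.08]
0.16 [0.026, -0.003, -0.001] [-0.001, 0.001, -0.16]
0.24 [0.038, -0.005, -0.001] [-0.001, 0.001, -0.24]
0.32 [0.051, -0.008, -0.001] [-0.001, 0.001, -0.32]
0.4 [0.063, -0.013, -0.001] [-0.001, 0.001, -0.4]
```

send_rows --plan '[[[0.013, -0.001, 0.0005], [0, 0, -0.08], -1], [[0.026, -0.003, 0.0005], [0, 0, -0.16], -1], [[0.038, -0.005, 0.0005], [0, 0, -0.24], -1], [[0.051, -0.008, 0.0005], [0, 0, -0.32], -1], [[0.063, -0.013, 0.0005], [0, 0, -0.4], -1]]'

```text
clock: 13.52
eef_pos: [459.9, -374.5, 97.5]
tcp_rot: [3.14, 0.002, -1.191]
contact_force: [-9.3, -2.0, 5.7]
opening: 0.27
```

```bash
python3 -c "
from arc import *
arc([.08,.16,.24,.32,.4],97.3)"
```

```text
at [ 459.9 -374.5   97.5] yaw -1.191 r 162.3 ang 3.507 op 0.270 F [-9.3 -2.   5.7]
0.08 [0.013, -0.002, 0.0] [0.001, 0.002, -0.08]
0.16 [0.026, -0.003, 0.0] [0.001, 0.002, -0.16]
0.24 [0.038, -0.006, 0.0] [0.001, 0.002, -0.24]
0.32 [0.051, -0.009, 0.0] [0.001, 0.002, -0.32]
0.4 [0.063, -0.014, 0.0] [0.001, 0.002, -0.4]
```

```bash
sed -i 's/PIV=.*/PIV=np.array([609.8,-318.4])/; s/160.5\*/160*/' arc.py; python3 -c "
from arc import *
arc([.08,.16,.24,.32,.4],97.3)"
```

```text
at [ 459.9 -374.5   97.5] yaw -1.191 r 160.0 ang 3.499 op 0.270 F [-9.3 -2.   5.7]
0.08 [0.013, -0.0, 0.0] [0.001, 0.002, -0.08]
0.16 [0.026, -0.002, 0.0] [0.001, 0.002, -0.16]
0.24 [0.038, -0.004, 0.0] [0.001, 0.002, -0.24]
0.32 [0.05, -0.007, 0.0] [0.001, 0.002, -0.32]
0.4 [0.063, -0.011, 0.0] [0.001, 0.002, -0.4]
```

send_rows --plan '[[[0.013, 0, 0], [0, 0, -0.08], -1], [[0.026, -0.002, 0], [0, 0, -0.16], -1], [[0.038, -0.004, 0], [0, 0, -0.24], -1], [[0.05, -0.007, 0], [0, 0, -0.32], -1], [[0.063, -0.011, 0], [0, 0, -0.4], -1]]'

```text
clock: 13.93
eef_pos: [493.6, -429.7, 97.6]
tcp_rot: [3.141, 0.002, -0.788]
contact_force: [3.7, 1.8, -0.8]
opening: 0.269
```

```bash
python3 -c "
from arc import *
arc([.08,.16,.24,.3,.33],97.3)"
```

```text
at [ 493.6 -429.7   97.6] yaw -0.788 r 160.9 ang 3.905 op 0.269 F [ 3.7  1.8 -0.8]
0.08 [0.013, -0.001, 0.0] [0.0, 0.002, -0.08]
0.16 [0.026, -0.002, 0.0] [0.0, 0.002, -0.16]
0.24 [0.038, -0.005, 0.0] [0.0, 0.002, -0.24]
0.3 [0.047, -0.007, 0.0] [0.0, 0.002, -0.3]
0.33 [0.052, -0.009, 0.0] [0.0, 0.002, -0.33]
```

send_rows --plan '[[[0.011, -0.0005, 0], [0, 0, -0.07], -1], [[0.022, -0.001, 0], [0, 0, -0.14], -1], [[0.032, -0.003, 0], [0, 0, -0.2], -1], [[0.04, -0.005, 0], [0, 0, -0.25], -1], [[0.044, -0.006, 0], [0, 0, -0.28], -1]]'

```text
clock: 14.35
eef_pos: [529.2, -458.2, 97.6]
tcp_rot: [3.14, 0.001, -0.506]
contact_force: [-1.8, -4.9, -0.7]
opening: 0.267
```

send_rows --plan '[[[0.001, 0, 0], [0, 0, -0.01], -1], [[0.003, 0, 0], [0, 0, -0.02], -1], [[0.005, 0, 0], [0, 0, -0.03], -1], [[0.007, 0, 0], [0, 0, -0.04], -1], [[0.009, 0, 0], [0, 0, -0.05], -1]]'

```text
clock: 14.77
eef_pos: [532.9, -460.0, 97.3]
tcp_rot: [-3.142, 0.011, -0.456]
contact_force: [-20.4, 12.8, 15.9]
opening: 0.266
```

```bash
python3 -c "
from arc import *
arc([.08],97.3)"
```

```text
at [ 532.9 -460.    97.3] yaw -0.456 r 161.2 ang 4.215 op 0.266 F [-20.4  12.8  15.9]
0.08 [0.013, -0.001, -0.0] [-0.001, 0.011, -0.08]
```

send_rows --plan '[[[-0.001, 0, 0], [0, 0, 0], -1], [[-0.001, 0, 0], [0, 0, 0], 0.3], [[-0.001, 0, 0], [0, 0, 0], 0.3], [[-0.001, 0, 0], [0, 0, 0], 0.3], [[-0.001, 0, -0.01], [0, 0, 0], 0.3]]'

```text
clock: 15.18
eef_pos: [531.4, -458.9, 105.8]
tcp_rot: [-3.141, 0.014, -0.455]
contact_force: [-0.1, -0.6, 0.1]
opening: 0.65
```

send_rows --plan '[[[0, 0, -0.03], [0, 0, 0], 0.3], [[0, 0, -0.07], [0, 0, 0], 0.3], [[0, 0, -0.1], [0, 0, 0], 0.5], [[0, 0, -0.12], [0, 0, 0], 1], [[0, 0, -0.13], [0, 0, 0], 1]]'

```text
clock: 15.6
eef_pos: [534.3, -460.8, 240.6]
tcp_rot: [3.141, 0.008, -0.455]
contact_force: [0.0, 0.4, 0.1]
opening: 0.995
```

```bash
python3 -c "
from arc import *
arc([.08],97.3)
viewer.grab_frame('top')
for n in('top','side'): cv2.imwrite(f'pics/o_{n}.png',viewer.grab_frame(n)[:,:,::-1])
to(477,-36,220,.176-np.pi/2)
"
```

```text
at [ 534.3 -460.8  240.6] yaw -0.455 r 161.2 ang 4.225 op 0.995 F [0.  0.4 0.1]
0.08 [0.014, -0.001, 0.143] [0.0, 0.008, -0.08]
shift [-0.2366, -0.3559, 0.0194] turn [0.006, 0.012, 0.939] | at [ 533.1 -459.8  236.2] [-3.141  0.013 -0.455] j6 -0.26 op 1.00 F [-0.3  1.3 -0.6]
```

View pics/o_side.png

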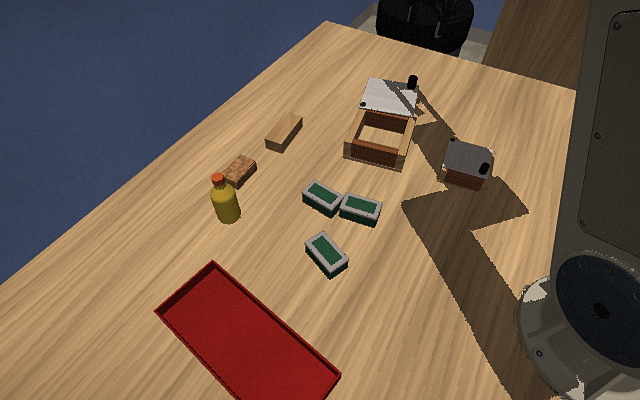

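View pics/o_top.png

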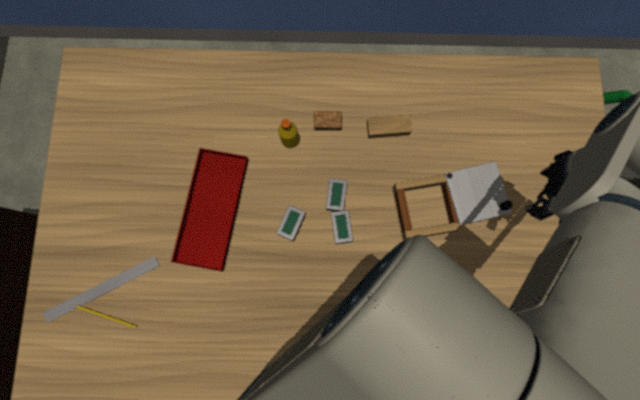

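```bash
python3 - <<'E'
from h import *
T=tins()
c=(531.5,-266); yaw=.207
def R(v): a=yaw; return np.array([np.cos(a)*v[0]-np.sin(a)*v[1],np.sin(a)*v[0]+np.cos(a)*v[1]])
c=np.array([609.8,-318.4])-R((68,-68)); print(c)
overlay("pics/b2.png",[corners(*c,yaw,152,152,0,58),corners(*c,yaw,112,112,0,58),corners(*c,yaw,152,152,0,0)])
for t in T: print(t)
E
```

```text
tin p=0.92 ['top', 'side'] [342. 226.] x 474.5 y -38.1 yaw 0.155 cost 0.19
tin p=0.74 ['top', 'side'] [291. 223.] x 482.9 y 98.7 yaw -0.398 cost 0.19
tin p=0.63 ['top', 'side'] [336. 195.] x 562.2 y -22.1 yaw 3.024 cost 0.20
3 3
[ 529.27597993 -265.82736271]
(np.float64(474.5146423085789), np.float64(-38.0750859904865), np.float64(0.15478053814026096), np.float64(0.1900940090417862))
(np.float64(482.87100124577523), np.float64(98.6941695751739), np.float64(-0.39813258920242617), np.float64(0.18779516220092773))
(np.float64(562.2008430963408), np.float64(-22.084782874543908), np.float64(3.0236669914069036), np.float64(0.20217427611351013))
```

View pics/b2.png

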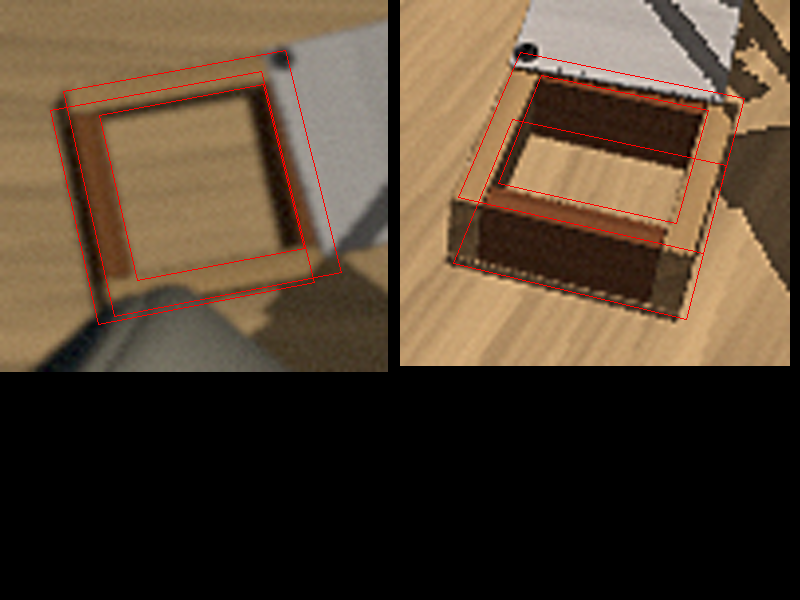

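```bash
python3 -c "
from h import *
to(475.5,-37,200,-1.406)
"
```

```text
shift [-0.2364, -0.3542, 0.0386] turn [0.006, 0.016, 0.95] | at [ 532.5 -459.4  234.2] [-3.14   0.016 -0.456] j6 -0.26 op 1.00 F [ 0.3  0.7 -0.9]
```

send_rows --plan '[[[-0.02, -0.031, 0.01], [0, 0, 0.1], 1], [[-0.041, -0.062, 0.01], [0.003, 0.008, 0.2], 1], [[-0.062, -0.093, 0.01], [0.006, 0.016, 0.3], 1], [[-0.084, -0.126, 0.01], [0.006, 0.016, 0.4], 1], [[-0.105, -0.158, 0.01], [0.006, 0.016, 0.5], 1]]' --squeeze 80

```text
clock: 16.47
eef_pos: [506.6, -269.5, 225.3]
tcp_rot: [-3.139, 0.002, -0.961]
contact_force: [1.5, 0.8, 0.1]
opening: 1.0
```

```bash
python3 -c "
from h import *
to(475.5,-37,200,-1.406)
"
```

```text
shift [-0.2083, -0.1075, 0.0261] turn [-0.002, 0.003, 0.445] | at [ 506.6 -269.5  225.3] [-3.139e+00  2.000e-03 -9.610e-01] j6 0.47 op 1.00 F [1.5 0.8 0.1]
```

send_rows --plan '[[[-0.034, -0.018, 0], [0, 0, 0.09], 1], [[-0.068, -0.036, 0], [0, 0, 0.18], 1], [[-0.102, -0.053, 0.005], [0, 0, 0.27], 1], [[-0.136, -0.07, 0.01], [0, 0, 0.36], 1], [[-0.17, -0.088, 0.02], [0, 0, 0.445], 1]]'

```text
clock: 16.88
eef_pos: [481.1, -78.1, 206.1]
tcp_rot: [-3.139, 0.003, -1.411]
contact_force: [0.7, 0.6, -0.2]
opening: 1.005
```

```bash
python3 -c "
from h import *
to(475.5,-37,120,-1.406)
"
```

```text
shift [-0.0413, -0.0008, 0.0862] turn [-0.002, 0.003, -0.005] | at [481.1 -78.1 206.1] [-3.139e+00  3.000e-03 -1.411e+00] j6 1.24 op 1.00 F [ 0.7  0.6 -0.2]
```

send_rows --plan '[[[-0.03, 0, 0.01], [0, 0, 0], 1], [[-0.041, -0.001, 0.04], [-0.002, 0.003, -0.005], 1], [[-0.041, -0.001, 0.075], [-0.002, 0.003, -0.005], 1], [[-0.041, -0.001, 0.086], [-0.002, 0.003, -0.005], 1], [[-0.041, -0.001, 0.086], [-0.002, 0.003, -0.005], 1]]'

```text
clock: 17.3
eef_pos: [473.3, -36.6, 117.2]
tcp_rot: [3.136, 0.001, -1.405]
contact_force: [-0.5, 0.1, 0.6]
opening: 0.998
```

```bash
python3 -c "
from h import *
to(475.5,-37,28,-1.406)
"
```

```text
shift [0.0009, -0.0026, 0.0892] turn [0.005, 0.001, 0.001] | at [473.3 -36.6 117.2] [ 3.136e+00  1.000e-03 -1.405e+00] j6 1.33 op 1.00 F [-0.5  0.1  0.6]
```

send_rows --plan '[[[0.001, -0.002, 0.03], [0.005, 0, 0], 1], [[0.001, -0.002, 0.06], [0.005, 0, 0], 1], [[0.001, -0.002, 0.08], [0.005, 0, 0], 1], [[0.001, -0.002, 0.089], [0.005, 0, 0], 1], [[0.001, -0.002, 0.089], [0.005, 0, 0], 1]]'

```text
clock: 17.72
eef_pos: [474.2, -37.3, 27.2]
tcp_rot: [3.139, 0.002, -1.405]
contact_force: [-0.6, -0.6, -0.1]
opening: 0.999
```

send_rows --plan '[[[0, 0, 0], [0, 0, 0], -1], [[0, 0, 0], [0, 0, 0], -1], [[0, 0, 0], [0, 0, 0], -1], [[0, 0, 0], [0, 0, 0], -1], [[0, 0, 0], [0, 0, 0], -1]]'

```text
clock: 18.13
eef_pos: [475.2, -37.3, 28.8]
tcp_rot: [3.141, 0.001, -1.406]
contact_force: [-1.4, 1.6, 10.7]
opening: 0.554
```

send_rows --plan '[[[0, 0, 0], [0, 0, 0], -1], [[0, 0, -0.02], [0, 0, 0], -1], [[0, 0, -0.05], [0, 0, 0], -1], [[0, 0, -0.08], [0, 0, 0], -1], [[0, 0, -0.1], [0, 0, 0], -1]]'

```text
clock: 18.55
eef_pos: [475.8, -37.5, 131.4]
tcp_rot: [-3.14, 0.001, -1.406]
contact_force: [0.9, 0.5, -4.5]
opening: 0.545
```

```bash
python3 -c "
from h import *
to(530.5,-267,130,.207-np.pi/2)
"
```

```text
shift [0.2354, -0.0162, 0.0012] turn [-0.001, 0.001, -0.042] | at [475.8 -37.5 131.4] [-3.140e+00  1.000e-03 -1.406e+00] j6 1.32 op 0.54 F [ 0.9  0.5 -4.5]
```

send_rows --plan '[[[0.03, -0.002, 0], [0, 0, -0.01], -1], [[0.06, -0.004, 0], [0, 0, -0.02], -1], [[0.09, -0.006, 0], [0, 0, -0.03], -1], [[0.12, -0.008, 0], [0, 0, -0.042], -1], [[0.15, -0.01, 0], [0, 0, -0.042], -1]]'

```text
clock: 18.97
eef_pos: [510.2, -185.1, 131.8]
tcp_rot: [-3.14, 0.001, -1.363]
contact_force: [1.5, -0.5, -3.9]
opening: 0.549
```

```bash
python3 -c "
from h import *
to(530.5,-267,120,.207-np.pi/2)
"
```

```text
shift [0.0843, -0.0029, 0.0118] turn [-0.002, 0.001, 0.001] | at [ 510.2 -185.1  131.8] [-3.140e+00  1.000e-03 -1.363e+00] j6 1.01 op 0.55 F [ 1.5 -0.5 -3.9]
```

send_rows --plan '[[[0.025, -0.001, 0], [0, 0, 0], -1], [[0.05, -0.002, 0], [0, 0, 0], -1], [[0.075, -0.003, 0.006], [0, 0, 0], -1], [[0.084, -0.003, 0.012], [-0.002, 0, 0], -1], [[0.084, -0.003, 0.012], [-0.002, 0, 0], -1]]'

```text
clock: 19.38
eef_pos: [530.2, -268.4, 118.9]
tcp_rot: [3.141, 0.001, -1.364]
contact_force: [-1.9, 0.2, -4.7]
opening: 0.548
```

```bash
python3 - <<'E'
from h import *
to(530.5,-267,40,.207-np.pi/2)
out=[]
for n,(x,y,w,h) in dict(top=(385,160,130,100),side=(330,60,130,130)).items(): 
    im=viewer.grab_frame(n)[y:y+h,x:x+w,::-1]; out.append(cv2.resize(im,(400,int(400*h/w)),interpolation=cv2.INTER_CUBIC))
H=max(o.shape[0] for o in out); cv2.imwrite("pics/ins.png",np.hstack([cv2.copyMakeBorder(o,0,H-o.shape[0],0,0,0) for o in out]))
E
```

```text
shift [-0.0013, -0.0007, 0.0789] turn [0.001, 0.001, -0.001] | at [ 530.2 -268.4  118.9] [ 3.141e+00  1.000e-03 -1.364e+00] j6 0.89 op 0.55 F [-1.9  0.2 -4.7]
```

View pics/ins.png

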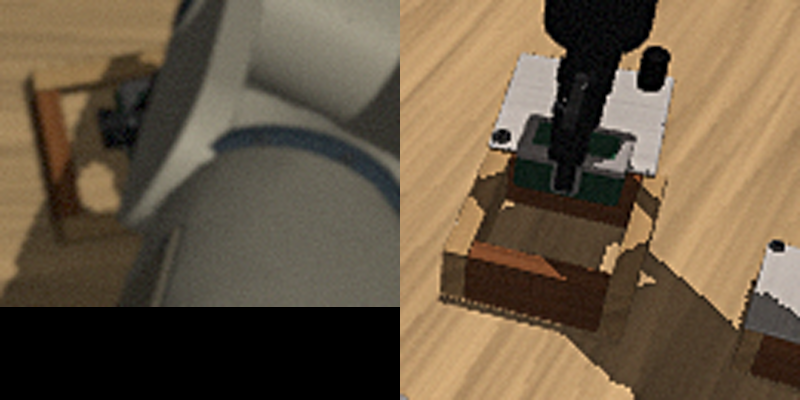

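send_rows --plan '[[[-0.001, -0.001, 0.02], [0, 0, 0], -1], [[-0.001, -0.001, 0.04], [0, 0, 0], -1], [[-0.001, -0.001, 0.06], [0, 0, 0], -1], [[-0.001, -0.001, 0.07], [0, 0, 0], -1], [[-0.001, -0.001, 0.075], [0, 0, 0], -1]]'

```text
clock: 19.9
eef_pos: [529.2, -263.3, 43.1]
tcp_rot: [3.138, 0.004, -1.362]
contact_force: [1.1, -1.0, -4.1]
opening: 0.548
```

```bash
python3 - <<'E'
from h import *
to(530.5,-267,37,.207-np.pi/2)
E
```

```text
shift [0.0039, -0.0006, 0.0061] turn [0.004, 0.004, 0.001] | at [ 529.2 -263.3   43.1] [ 3.138  0.004 -1.362] j6 0.90 op 0.55 F [ 1.1 -1.  -4.1]
```

send_rows --plan '[[[0.002, 0, 0.001], [0.002, 0.002, 0], -1], [[0.003, 0, 0.003], [0.004, 0.004, 0], -1], [[0.003, 0, 0.004], [0.004, 0.004, 0], -1], [[0.003, 0, 0.005], [0.004, 0.004, 0], -1], [[0.003, 0, 0.006], [0.004, 0.004, 0], -1]]'

```text
clock: 20.32
eef_pos: [530.2, -266.5, 37.8]
tcp_rot: [-3.14, -0.001, -1.363]
contact_force: [0.2, 0.8, -4.1]
opening: 0.547
```

send_rows --plan '[[[0, 0, 0], [0, 0, 0], -1], [[0, 0, 0], [0, 0, 0], 0.4], [[0, 0, 0], [0, 0, 0], 0.4], [[0, 0, 0], [0, 0, 0], 0.4], [[0, 0, 0], [0, 0, 0], 0.4]]'

```text
clock: 20.73
eef_pos: [530.6, -266.7, 38.2]
tcp_rot: [-3.14, -0.001, -1.363]
contact_force: [0.7, -0.0, 0.4]
opening: 0.7
```

send_rows --plan '[[[0, 0, -0.01], [0, 0, 0], 0.4], [[0, 0, -0.04], [0, 0, 0], 0.4], [[0, 0, -0.07], [0, 0, 0], 0.4], [[0, 0, -0.1], [0, 0, 0], 0.4], [[0, 0, -0.13], [0, 0, 0], 0.4]]'

```text
clock: 21.15
eef_pos: [530.2, -266.5, 170.4]
tcp_rot: [-3.139, -0.002, -1.363]
contact_force: [0.3, 0.1, -0.2]
opening: 0.695
```

```bash
python3 - <<'E'
from h import *
to(533,-459,150,-.455)
out=[]
for n,(x,y,w,h) in dict(top=(385,160,130,100),side=(330,60,130,130)).items(): 
    im=viewer.grab_frame(n)[y:y+h,x:x+w,::-1]; out.append(cv2.resize(im,(400,int(400*h/w)),interpolation=cv2.INTER_CUBIC))
H=max(o.shape[0] for o in out); cv2.imwrite("pics/ins2.png",np.hstack([cv2.copyMakeBorder(o,0,H-o.shape[0],0,0,0) for o in out]))
E
```

```text
shift [0.1889, 0.0371, 0.0206] turn [-0.001, -0.003, -0.908] | at [ 530.2 -266.5  170.4] [-3.139e+00 -2.000e-03 -1.363e+00] j6 0.89 op 0.70 F [ 0.3  0.1 -0.2]
```

View pics/ins2.png

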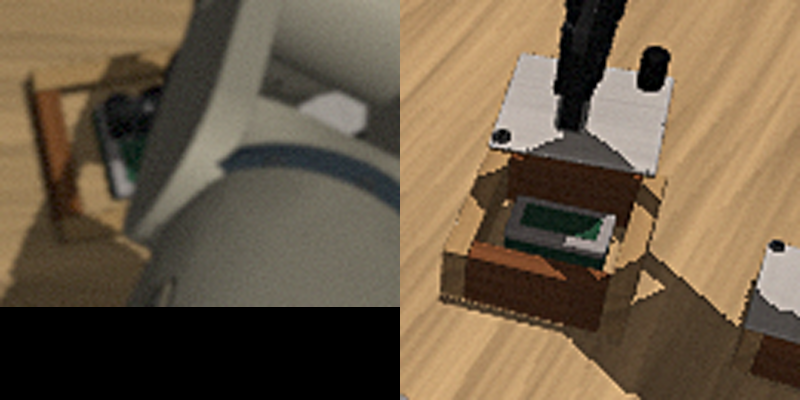

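send_rows --plan '[[[0.035, 0.007, 0], [0, 0, -0.12], 0.4], [[0.07, 0.014, 0], [0, 0, -0.24], 0.4], [[0.105, 0.021, 0], [0, 0, -0.36], 0.4], [[0.14, 0.028, 0.01], [0, 0, -0.48], 0.4], [[0.175, 0.034, 0.02], [0, 0, -0.6], 0.4]]' --squeeze 25

```text
clock: 21.67
eef_pos: [536.2, -448.2, 155.8]
tcp_rot: [-3.138, -0.012, -0.757]
contact_force: [-0.2, -0.4, -0.7]
opening: 0.698
```

```bash
python3 - <<'E'
from h import *
to(533.5,-459,140,-.49)
E
```

```text
shift [0.0053, 0.0098, 0.0158] turn [-0.002, -0.013, -0.267] | at [ 536.2 -448.2  155.8] [-3.138 -0.012 -0.757] j6 0.06 op 0.70 F [-0.2 -0.4 -0.7]
```

send_rows --plan '[[[0.003, 0.005, 0], [0, 0, -0.1], 0.4], [[0.005, 0.01, 0.008], [-0.002, -0.013, -0.2], 0.4], [[0.005, 0.01, 0.015], [-0.002, -0.013, -0.267], 0.4], [[0.005, 0.01, 0.015], [-0.002, -0.013, -0.267], 0.4], [[0.005, 0.01, 0.015], [-0.002, -0.013, -0.267], 0.4]]'

```text
clock: 22.08
eef_pos: [532.7, -458.7, 140.3]
tcp_rot: [-3.141, 0.002, -0.492]
contact_force: [-0.5, 0.4, 0.1]
opening: 0.701
```

```bash
python3 - <<'E'
from h import *
to(533.5,-459,98,-.49)
a=np.linspace(0,6.283,17)
K=np.array([[533.5+12*np.cos(t),-459+12*np.sin(t),z] for t in a for z in(65,99)])
overlay("pics/k2.png",[K,corners(533.5,-459,0,120,120,60,40)])
E
```

```text
shift [0.0009, -0.0001, 0.0423] turn [-0.0, 0.002, -0.002] | at [ 532.7 -458.7  140.3] [-3.141e+00  2.000e-03 -4.920e-01] j6 -0.22 op 0.70 F [-0.5  0.4  0.1]
```

View pics/k2.png

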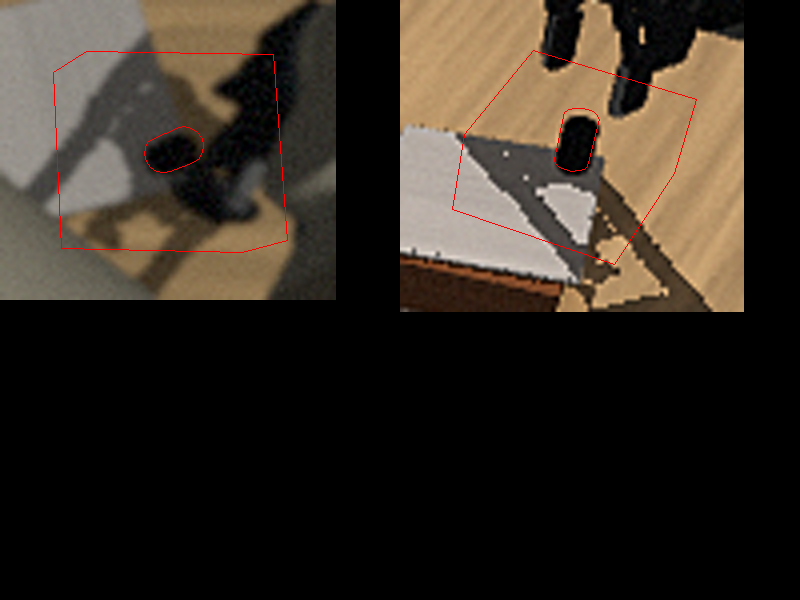

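send_rows --plan '[[[0, 0, 0.02], [0, 0, 0], 0.4], [[0, 0, 0.035], [0, 0, 0], 0.4], [[0, 0, 0.042], [0, 0, 0], 0.4], [[0, 0, 0.042], [0, 0, 0], -1], [[0, 0, 0.042], [0, 0, 0], -1]]'

```text
clock: 22.6
eef_pos: [533.1, -458.4, 98.8]
tcp_rot: [3.142, 0.001, -0.492]
contact_force: [-0.3, 0.9, -0.7]
opening: 0.427
```

send_rows --plan '[[[0, 0, 0], [0, 0, 0], -1], [[0, 0, 0], [0, 0, 0], -1], [[0, 0, 0], [0, 0, 0], -1], [[0, 0, 0], [0, 0, 0], -1], [[0, 0, 0], [0, 0, 0], -1]]'

```text
clock: 23.02
eef_pos: [533.1, -458.5, 99.5]
tcp_rot: [3.141, 0.001, -0.492]
contact_force: [-3.4, 2.2, 5.9]
opening: 0.268
```

```bash
python3 -c "
from arc import *
arc([-.06,-.14,-.22,-.3,-.38],97.5)"
```

```text
at [ 533.1 -458.5   99.5] yaw -0.492 r 159.7 ang 4.211 op 0.268 F [-3.4  2.2  5.9]
-0.06 [-0.01, -0.0, 0.002] [0.0, 0.001, 0.06]
-0.14 [-0.022, -0.001, 0.002] [0.0, 0.001, 0.14]
-0.22 [-0.035, -0.004, 0.002] [0.0, 0.001, 0.22]
-0.3 [-0.047, -0.007, 0.002] [0.0, 0.001, 0.3]
-0.38 [-0.059, -0.012, 0.002] [0.0, 0.001, 0.38]
```

send_rows --plan '[[[-0.01, 0, -0.0005], [0, 0, 0.06], -1], [[-0.022, -0.001, -0.0005], [0, 0, 0.14], -1], [[-0.035, -0.004, -0.0005], [0, 0, 0.22], -1], [[-0.047, -0.007, -0.0005], [0, 0, 0.3], -1], [[-0.059, -0.012, -0.0005], [0, 0, 0.38], -1]]'

```text
clock: 23.43
eef_pos: [487.0, -419.2, 99.7]
tcp_rot: [-3.141, 0.0, -0.876]
contact_force: [4.0, 2.8, -4.5]
opening: 0.271
```

```bash
python3 -c "
from arc import *
arc([-.08,-.16,-.24,-.32,-.4],99.5)"
```

```text
at [ 487.  -419.2   99.7] yaw -0.876 r 158.9 ang 3.829 op 0.271 F [ 4.   2.8 -4.5]
-0.08 [-0.013, 0.0, 0.0] [-0.001, 0.0, 0.08]
-0.16 [-0.025, -0.001, 0.0] [-0.001, 0.001, 0.16]
-0.24 [-0.038, -0.004, 0.0] [-0.001, 0.001, 0.24]
-0.32 [-0.05, -0.007, 0.0] [-0.001, 0.001, 0.32]
-0.4 [-0.062, -0.012, 0.0] [-0.001, 0.001, 0.4]
```

send_rows --plan '[[[-0.013, 0, 0], [0, 0, 0.08], -1], [[-0.025, -0.001, 0], [0, 0, 0.16], -1], [[-0.038, -0.004, 0], [0, 0, 0.24], -1], [[-0.05, -0.007, 0], [0, 0, 0.32], -1], [[-0.062, -0.012, 0], [0, 0, 0.4], -1]]'

```text
clock: 23.85
eef_pos: [457.8, -363.5, 99.7]
tcp_rot: [-3.138, -0.001, -1.28]
contact_force: [7.6, 1.0, -7.1]
opening: 0.269
```

```bash
python3 -c "
from arc import *
arc([-.08,-.16,-.24,-.32,-.4],99.5)"
```

```text
at [ 457.8 -363.5   99.7] yaw -1.280 r 158.6 ang 3.430 op 0.269 F [ 7.6  1.  -7.1]
-0.08 [-0.013, 0.001, 0.0] [-0.003, -0.001, 0.08]
-0.16 [-0.025, -0.001, 0.0] [-0.004, -0.001, 0.16]
-0.24 [-0.038, -0.003, 0.0] [-0.004, -0.001, 0.24]
-0.32 [-0.05, -0.007, 0.0] [-0.004, -0.0, 0.32]
-0.4 [-0.062, -0.011, 0.0] [-0.004, -0.0, 0.4]
```

send_rows --plan '[[[-0.013, 0, 0.0005], [0, 0, 0.08], -1], [[-0.025, -0.002, 0.0005], [0, 0, 0.16], -1], [[-0.038, -0.004, 0.0005], [0, 0, 0.24], -1], [[-0.05, -0.008, 0.0005], [0, 0, 0.32], -1], [[-0.062, -0.012, 0.0005], [0, 0, 0.4], -1]]'

```text
clock: 24.27
eef_pos: [452.4, -300.6, 99.6]
tcp_rot: [-3.136, -0.001, -1.684]
contact_force: [6.5, 1.1, -2.4]
opening: 0.268
```

```bash
python3 -c "
from arc import *
arc([-.08,-.16,-.24,-.32,-.38],99)"
```

```text
at [ 452.4 -300.6   99.6] yaw -1.684 r 158.4 ang 3.029 op 0.268 F [ 6.5  1.1 -2.4]
-0.08 [-0.013, 0.001, 0.001] [-0.006, -0.0, 0.08]
-0.16 [-0.025, -0.0, 0.001] [-0.006, -0.0, 0.16]
-0.24 [-0.038, -0.003, 0.001] [-0.006, 0.0, 0.24]
-0.32 [-0.05, -0.006, 0.001] [-0.006, 0.0, 0.32]
-0.38 [-0.059, -0.01, 0.001] [-0.006, 0.001, 0.38]
```

send_rows --plan '[[[-0.013, 0, 0], [-0.002, 0, 0.08], -1], [[-0.025, -0.001, 0], [-0.005, 0, 0.16], -1], [[-0.038, -0.004, 0], [-0.005, 0, 0.24], -1], [[-0.05, -0.007, 0], [-0.005, 0, 0.32], -1], [[-0.059, -0.011, 0], [-0.005, 0, 0.38], -1]]'

```text
clock: 24.68
eef_pos: [470.6, -242.5, 99.6]
tcp_rot: [-3.14, 0.001, -2.068]
contact_force: [-1.4, 0.0, -1.6]
opening: 0.27
```

```bash
python3 -c "
from arc import *
arc([-.03,-.06,-.08,-.1,-.12],99)"
```

```text
at [ 470.6 -242.5   99.6] yaw -2.068 r 158.5 ang 2.642 op 0.270 F [-1.4  0.  -1.6]
-0.03 [-0.005, 0.001, 0.001] [-0.002, 0.001, 0.03]
-0.06 [-0.01, 0.001, 0.001] [-0.002, 0.001, 0.06]
-0.08 [-0.013, 0.001, 0.001] [-0.002, 0.001, 0.08]
-0.1 [-0.016, 0.001, 0.001] [-0.002, 0.001, 0.1]
-0.12 [-0.019, 0.0, 0.001] [-0.002, 0.001, 0.12]
```

send_rows --plan '[[[-0.004, 0, 0], [0, 0, 0.025], -1], [[-0.007, 0, 0], [0, 0, 0.045], -1], [[-0.01, 0, 0], [0, 0, 0.06], -1], [[-0.012, 0, 0], [0, 0, 0.075], -1], [[-0.014, 0, 0], [0, 0, 0.085], -1]]'

```text
clock: 25.1
eef_pos: [477.9, -230.3, 99.7]
tcp_rot: [-3.139, 0.001, -2.154]
contact_force: [2.0, -1.8, -4.2]
opening: 0.269
```

```bash
python3 -c "
from arc import *
arc([-.03,-.06],99);wt()"
```

```text
at [ 477.9 -230.3   99.7] yaw -2.154 r 158.6 ang 2.553 op 0.269 F [ 2.  -1.8 -4.2]
-0.03 [-0.005, 0.001, 0.001] [-0.003, 0.001, 0.03]
-0.06 [-0.01, 0.001, 0.001] [-0.003, 0.001, 0.06]
torque tool [ 0.323  -0.0124 -0.1166] F [ 1.99 -1.79 -4.17] rot [-3.139e+00  1.000e-03 -2.154e+00] pos [ 477.9 -230.3   99.7] op 0.269
```

Not yet firmly against the stop; push on gently until it resists.

send_rows --plan '[[[-0.001, 0, 0], [0, 0, 0.005], -1], [[-0.002, 0, 0], [0, 0, 0.01], -1], [[-0.003, 0, 0], [0, 0, 0.015], -1], [[-0.004, 0, 0], [0, 0, 0.02], -1], [[-0.005, 0, 0], [0, 0, 0.025], -1]]'

```text
clock: 25.52
eef_pos: [479.6, -227.7, 99.6]
tcp_rot: [-3.139, -0.002, -2.177]
contact_force: [-8.7, -17.4, -1.8]
opening: 0.27
```

```bash
python3 -c "
from arc import *
arc([-.03,-.06],99);wt()"
```

```text
at [ 479.6 -227.7   99.6] yaw -2.177 r 158.7 ang 2.533 op 0.270 F [ -8.7 -17.4  -1.8]
-0.03 [-0.005, 0.001, 0.001] [-0.003, -0.002, 0.03]
-0.06 [-0.01, 0.001, 0.001] [-0.003, -0.002, 0.06]
torque tool [ 0.3822  3.0754 -0.3279] F [ -8.71 -17.4   -1.81] rot [-3.139e+00 -2.000e-03 -2.177e+00] pos [ 479.6 -227.7   99.6] op 0.270
```

send_rows --plan '[[[0, 0, 0], [0, 0, 0], -1], [[0, 0, 0], [0, 0, 0], 0.3], [[0, 0, 0], [0, 0, 0], 0.3], [[0, 0, 0], [0, 0, 0], 0.3], [[0, 0, -0.005], [0, 0, 0], 0.3]]'

```text
clock: 25.93
eef_pos: [479.3, -227.4, 104.3]
tcp_rot: [-3.14, -0.002, -2.177]
contact_force: [0.2, 0.1, 0.0]
opening: 0.655
```

send_rows --plan '[[[0, 0, -0.03], [0, 0, 0], 0.3], [[0, 0, -0.06], [0, 0, 0], 0.3], [[0, 0, -0.09], [0, 0, 0], 0.5], [[0, 0, -0.11], [0, 0, 0], 1], [[0, 0, -0.12], [0, 0, 0], 1]]'

```text
clock: 26.35
eef_pos: [480.5, -227.6, 227.7]
tcp_rot: [-3.135, -0.001, -2.177]
contact_force: [1.0, -0.1, 0.1]
opening: 0.985
```

```bash
python3 - <<'E'
from h import *
c=np.array((530.5,-267)); yaw=.207
overlay("pics/b3.png",[corners(*c,yaw,152,152,58,0)],tag=("side",),z=6)
T=tins()
for t in T: print(np.round(t,3))
to(562,-22,200,-.118-np.pi/2)
E
```

```text
tin p=0.91 ['top', 'side'] [291. 223.] x 482.8 y 98.6 yaw 2.745 cost 0.18
tin p=0.79 ['top'] [336. 194.] x 562.5 y -21.4 yaw -0.095 cost 0.08
2 2
[4.82782e+02 9.86470e+01 2.74500e+00 1.82000e-01]
[ 5.62542e+02 -2.14290e+01 -9.50000e-02  7.60000e-02]
shift [-0.2159, 0.0481, 0.0224] turn [0.001, -0.002, -0.488] | at [ 478.5 -226.7  222.9] [ 3.141e+00 -2.000e-03 -2.177e+00] j6 1.73 op 1.00 F [-0.1  0.   0.1]
```

View pics/b3.png

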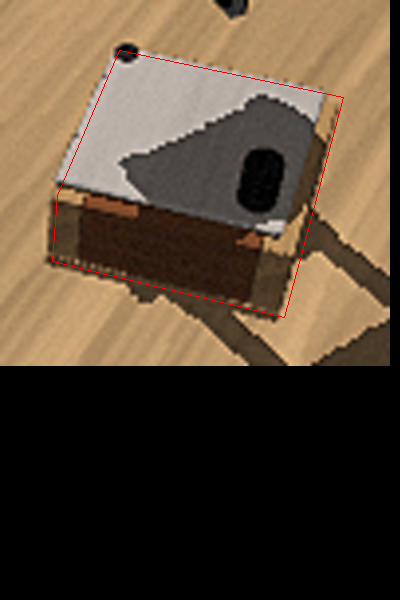

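send_rows --plan '[[[-0.036, 0.008, 0], [0, 0, -0.08], 1], [[-0.072, 0.016, 0], [0, 0, -0.16], 1], [[-0.108, 0.024, 0], [0, 0, -0.24], 1], [[-0.144, 0.032, 0.01], [0, 0, -0.34], 1], [[-0.18, 0.04, 0.02], [0, 0, -0.44], 1]]' --squeeze 80

```text
clock: 27.02
eef_pos: [548.1, -54.4, 201.0]
tcp_rot: [3.139, -0.002, -1.733]
contact_force: [0.2, -0.8, -0.4]
opening: 1.0
```

```bash
python3 - <<'E'
from h import *
to(562.3,-21.8,120,-.11-np.pi/2)
E
```

```text
shift [-0.0347, -0.0089, 0.0809] turn [0.003, -0.002, -0.052] | at [548.1 -54.4 201. ] [ 3.139e+00 -2.000e-03 -1.733e+00] j6 1.63 op 1.00 F [ 0.2 -0.8 -0.4]
```

send_rows --plan '[[[-0.018, -0.005, 0], [0, 0, -0.03], 1], [[-0.035, -0.009, 0.02], [0.003, -0.002, -0.052], 1], [[-0.035, -0.009, 0.055], [0.003, -0.002, -0.052], 1], [[-0.035, -0.009, 0.081], [0.003, -0.002, -0.052], 1], [[-0.035, -0.009, 0.081], [0.003, -0.002, -0.052], 1]]'

```text
clock: 27.43
eef_pos: [557.9, -20.8, 113.5]
tcp_rot: [3.131, -0.001, -1.68]
contact_force: [-1.6, 1.1, -1.3]
opening: 1.001
```

```bash
python3 - <<'E'
from h import *
to(562.3,-21.8,28.5,-.11-np.pi/2)
E
```

```text
shift [0.0005, -0.0053, 0.085] turn [0.01, -0.001, 0.001] | at [557.9 -20.8 113.5] [ 3.131e+00 -1.000e-03 -1.680e+00] j6 1.64 op 1.00 F [-1.6  1.1 -1.3]
```

send_rows --plan '[[[0.001, -0.004, 0.025], [0.008, 0, 0], 1], [[0.001, -0.005, 0.055], [0.01, 0, 0], 1], [[0.001, -0.005, 0.075], [0.01, 0, 0], 1], [[0.001, -0.005, 0.084], [0.01, 0, 0], 1], [[0.001, -0.005, 0.084], [0.01, 0, 0], 1]]'

```text
clock: 27.85
eef_pos: [560.5, -22.4, 27.8]
tcp_rot: [3.137, -0.001, -1.68]
contact_force: [0.5, 0.1, 0.5]
opening: 0.996
```

send_rows --plan '[[[0, 0, 0], [0, 0, 0], -1], [[0, 0, 0], [0, 0, 0], -1], [[0, 0, 0], [0, 0, 0], -1], [[0, 0, 0], [0, 0, 0], -1], [[0, 0, 0], [0, 0, 0], -1]]'

```text
clock: 28.27
eef_pos: [561.7, -22.4, 29.6]
tcp_rot: [3.14, -0.001, -1.681]
contact_force: [-1.1, 1.2, 7.2]
opening: 0.548
```

send_rows --plan '[[[0, 0, 0], [0, 0, 0], -1], [[0, 0, -0.02], [0, 0, 0], -1], [[0, 0, -0.05], [0, 0, 0], -1], [[0, 0, -0.08], [0, 0, 0], -1], [[0, 0, -0.1], [0, 0, 0], -1]]'

```text
clock: 28.68
eef_pos: [562.4, -22.4, 132.4]
tcp_rot: [-3.141, -0.001, -1.681]
contact_force: [1.0, 0.4, -4.0]
opening: 0.547
```

```bash
python3 - <<'E'
from h import *
avg(3)
to(596.5,304.6,130,-.165)
E
```

```text
AVG torque tool [ 0.0505  0.0034 -0.0133] sem [0.0425 0.0033 0.006 ] F [ 0.43  0.26 -2.26] rot [-3.139 -0.    -1.681] pos [562.9 -22.4 131.2] op 0.549 t 28.8
shift [-0.3287, 0.0024, 0.0011] turn [-0.001, -0.002, -1.516] | at [562.9 -22.4 131.2] [-3.139 -0.    -1.681] j6 1.64 op 0.55 F [-0.5  0.3 -4.1]
```

send_rows --plan '[[[-0.025, 0, 0], [0, 0, -0.11], -1], [[-0.05, 0, 0], [0, 0, -0.22], -1], [[-0.075, 0, 0], [0, 0, -0.33], -1], [[-0.1, 0.001, 0], [0, 0, -0.44], -1], [[-0.125, 0.001, 0], [0, 0, -0.55], -1]]'

```text
clock: 29.25
eef_pos: [574.1, 102.8, 129.1]
tcp_rot: [3.14, -0.001, -1.125]
contact_force: [0.6, -0.4, -4.6]
opening: 0.548
```

```bash
python3 - <<'E'
from h import *
to(596.5,304.6,130,-.165)
E
```

```text
shift [-0.1724, -0.1072, -0.0012] turn [0.002, 0.0, -0.96] | at [574.1 102.8 129.1] [ 3.140e+00 -1.000e-03 -1.125e+00] j6 1.30 op 0.55 F [ 0.6 -0.4 -4.6]
```

send_rows --plan '[[[-0.025, -0.016, -0.001], [0, 0, -0.11], -1], [[-0.05, -0.031, -0.001], [0, 0, -0.22], -1], [[-0.075, -0.047, -0.001], [0, 0, -0.33], -1], [[-0.1, -0.062, -0.001], [0, 0, -0.44], -1], [[-0.125, -0.078, -0.001], [0, 0, -0.55], -1]]'

```text
clock: 29.67
eef_pos: [589.2, 250.1, 127.5]
tcp_rot: [3.137, 0.002, -0.57]
contact_force: [0.4, -0.1, -3.7]
opening: 0.548
```

```bash
python3 - <<'E'
from h import *
to(596.5,304.6,120,-.165)
E
```

```text
shift [-0.0233, -0.0498, 0.0073] turn [0.004, 0.003, -0.405] | at [589.2 250.1 127.5] [ 3.137e+00  2.000e-03 -5.700e-01] j6 0.97 op 0.55 F [ 0.4 -0.1 -3.7]
```

send_rows --plan '[[[-0.008, -0.018, 0], [0, 0, -0.1], -1], [[-0.016, -0.035, 0.003], [0.002, 0.001, -0.2], -1], [[-0.023, -0.05, 0.007], [0.004, 0.003, -0.3], -1], [[-0.023, -0.05, 0.007], [0.004, 0.003, -0.405], -1], [[-0.023, -0.05, 0.007], [0.004, 0.003, -0.405], -1]]'

```text
clock: 30.08
eef_pos: [595.3, 305.0, 117.5]
tcp_rot: [3.139, 0.003, -0.159]
contact_force: [-0.4, 0.1, -4.0]
opening: 0.547
```

```bash
python3 - <<'E'
from h import *
viewer.grab_frame("top")
to(596.5,304.6,34.5,-.165)
overlay("pics/tr1.png",[corners(517.6,317.7,-.1646,320,135,32),corners(517.6,317.7,-.1646,312,127,0,4)])
E
```

```text
shift [0.0012, -0.0006, 0.0834] turn [0.002, 0.003, -0.001] | at [595.5 304.3 117.9] [ 3.139e+00  3.000e-03 -1.660e-01] j6 0.64 op 0.55 F [ 0.5  0.1 -3.8]
```

View pics/tr1.png

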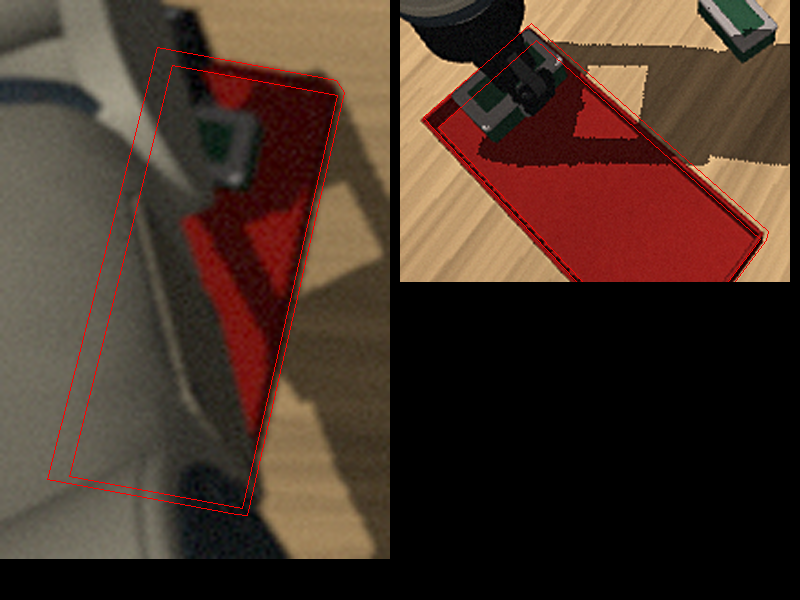

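send_rows --plan '[[[0.001, -0.001, 0.02], [0.002, 0.002, 0], -1], [[0.001, -0.001, 0.04], [0.002, 0.002, 0], -1], [[0.001, -0.001, 0.06], [0.002, 0.002, 0], -1], [[0.001, -0.001, 0.072], [0.002, 0.002, 0], -1], [[0.001, -0.001, 0.077], [0.002, 0.002, 0], -1]]'

```text
clock: 30.65
eef_pos: [595.8, 303.3, 39.6]
tcp_rot: [3.14, 0.003, -0.171]
contact_force: [-0.1, -1.0, -3.6]
opening: 0.548
```

send_rows --plan '[[[0, 0, 0.001], [0, 0, 0], -1], [[0, 0, 0.002], [0, 0, 0], -1], [[0, 0, 0.003], [0, 0, 0], -1], [[0, 0, 0.004], [0, 0, 0], -1], [[0, 0, 0.005], [0, 0, 0], -1]]'

```text
clock: 31.07
eef_pos: [596.4, 303.6, 35.5]
tcp_rot: [3.141, 0.001, -0.171]
contact_force: [-0.2, 0.5, -3.1]
opening: 0.55
```

send_rows --plan '[[[0, 0, 0], [0, 0, 0], -1], [[0, 0, 0], [0, 0, 0], -1], [[0, 0, 0], [0, 0, 0], -1], [[0, 0, 0], [0, 0, 0], -1], [[0, 0, 0], [0, 0, 0], -1]]'

```text
clock: 31.48
eef_pos: [596.4, 303.7, 35.6]
tcp_rot: [3.141, 0.001, -0.171]
contact_force: [0.3, 0.6, -4.2]
opening: 0.549
```

Still hanging (weight about -4 N); go down 2–3 mm more, then release.

send_rows --plan '[[[0, 0, 0.0005], [0, 0, 0], -1], [[0, 0, 0.001], [0, 0, 0], -1], [[0, 0, 0.0015], [0, 0, 0], -1], [[0, 0, 0.002], [0, 0, 0], -1], [[0, 0, 0.0022], [0, 0, 0], -1]]'

```text
clock: 31.9
eef_pos: [596.4, 303.7, 33.7]
tcp_rot: [3.141, 0.001, -0.171]
contact_force: [-1.8, -0.1, 2.6]
opening: 0.55
```

send_rows --plan '[[[0, 0, 0], [0, 0, 0], 0.5], [[0, 0, 0], [0, 0, 0], 0.5], [[0, 0, 0], [0, 0, 0], 0.5], [[0, 0, 0], [0, 0, 0], 0.5], [[0, 0, 0], [0, 0, 0], 0.5]]'

```text
clock: 32.32
eef_pos: [596.6, 303.7, 33.8]
tcp_rot: [3.141, 0.001, -0.171]
contact_force: [-0.1, 0.9, -0.0]
opening: 0.753
```

send_rows --plan '[[[0, 0, -0.02], [0, 0, 0], 0.5], [[0, 0, -0.05], [0, 0, 0], 0.5], [[0, 0, -0.09], [0, 0, 0], 0.7], [[0, 0, -0.13], [0, 0, 0], 1], [[0, 0, -0.16], [0, 0, 0], 1]]'

```text
clock: 32.73
eef_pos: [597.4, 304.1, 197.2]
tcp_rot: [-3.141, -0.001, -0.171]
contact_force: [0.8, -0.2, 0.4]
opening: 0.997
```

```bash
python3 - <<'E'
from h import *
T=tins()
to(482.5,98.7,150,-.395-np.pi/2)
E
```

```text
tin p=0.62 ['top', 'side'] [292. 223.] x 482.2 y 98.1 yaw -0.371 cost 0.18
tin p=0.57 ['top', 'side'] [220. 180.] x 597.6 y 303.8 yaw -1.769 cost 0.26
2 2
shift [-0.078, 0.2219, 0.0447] turn [-0.001, 0.0, 1.795] | at [597.1 304.  194.9] [-3.141e+00 -1.000e-03 -1.710e-01] j6 0.64 op 1.00 F [ 0.1 -0.4 -1.4]
```

send_rows --plan '[[[-0.008, 0.025, 0], [0, 0, -0.11], 1], [[-0.016, 0.05, 0], [0, 0, -0.22], 1], [[-0.024, 0.075, 0], [0, 0, -0.33], 1], [[-0.032, 0.1, 0], [0, 0, -0.44], 1], [[-0.04, 0.125, 0], [0, 0, -0.55], 1]]'

```text
clock: 33.35
eef_pos: [534.6, 186.3, 192.8]
tcp_rot: [-3.141, 0.002, 0.384]
contact_force: [-0.2, -0.3, -0.7]
opening: 1.0
```

```bash
python3 - <<'E'
from h import *
to(482.5,98.4,170,-.385+np.pi/2)
E
```

```text
shift [-0.0812, 0.0619, 0.0229] turn [-0.001, 0.002, -0.801] | at [534.6 186.3 192.8] [-3.141e+00  2.000e-03  3.840e-01] j6 -0.05 op 1.00 F [-0.2 -0.3 -0.7]
```

send_rows --plan '[[[-0.02, 0.015, 0.005], [0, 0, -0.12], 1], [[-0.04, 0.03, 0.01], [0, 0, -0.24], 1], [[-0.06, 0.045, 0.015], [0, 0, -0.36], 1], [[-0.081, 0.062, 0.02], [0, 0, -0.48], 1], [[-0.081, 0.062, 0.023], [0, 0, -0.6], 1]]'

```text
clock: 33.77
eef_pos: [478.3, 95.1, 167.4]
tcp_rot: [-3.136, 0.007, 0.989]
contact_force: [-1.1, -0.0, -0.1]
opening: 1.001
```

```bash
python3 - <<'E'
from h import *
to(482.5,98.4,110,-.385+np.pi/2)
E
```

```text
shift [0.0054, 0.0021, 0.0574] turn [-0.007, 0.006, -0.196] | at [478.3  95.1 167.4] [-3.136  0.007  0.989] j6 -0.79 op 1.00 F [-1.1 -0.  -0.1]
```

send_rows --plan '[[[0.005, 0.002, 0.01], [-0.006, 0.006, -0.1], 1], [[0.005, 0.002, 0.03], [-0.006, 0.006, -0.196], 1], [[0.005, 0.002, 0.057], [-0.006, 0.006, -0.196], 1], [[0.005, 0.002, 0.057], [-0.006, 0.006, -0.196], 1], [[0.005, 0.002, 0.057], [-0.006, 0.006, -0.196], 1]]'

```text
clock: 34.18
eef_pos: [480.2, 97.7, 108.6]
tcp_rot: [-3.136, 0.003, 1.185]
contact_force: [0.3, 0.4, -0.1]
opening: 0.998
```

```bash
python3 - <<'E'
from h import *
to(482.5,98.4,28.5,-.385+np.pi/2)
E
```

```text
shift [0.0018, 0.0023, 0.0801] turn [-0.005, 0.003, -0.001] | at [480.2  97.7 108.6] [-3.136e+00  3.000e-03  1.185e+00] j6 -0.99 op 1.00 F [ 0.3  0.4 -0.1]
```

send_rows --plan '[[[0.001, 0.002, 0.025], [-0.004, 0.003, 0], 1], [[0.001, 0.002, 0.05], [-0.004, 0.003, 0], 1], [[0.001, 0.002, 0.07], [-0.004, 0.003, 0], 1], [[0.001, 0.002, 0.079], [-0.004, 0.003, 0], 1], [[0.001, 0.002, 0.079], [-0.004, 0.003, 0], 1]]'

```text
clock: 34.6
eef_pos: [481.2, 97.6, 28.7]
tcp_rot: [-3.138, 0.002, 1.184]
contact_force: [-0.4, -0.4, 0.7]
opening: 0.998
```

send_rows --plan '[[[0, 0, 0], [0, 0, 0], -1], [[0, 0, 0], [0, 0, 0], -1], [[0, 0, 0], [0, 0, 0], -1], [[0, 0, 0], [0, 0, 0], -1], [[0, 0, 0], [0, 0, 0], -1]]'

```text
clock: 35.02
eef_pos: [482.5, 98.1, 30.4]
tcp_rot: [-3.141, -0.0, 1.184]
contact_force: [-1.3, 2.7, 9.9]
opening: 0.543
```

send_rows --plan '[[[0, 0, 0], [0, 0, 0], -1], [[0, 0, -0.02], [0, 0, 0], -1], [[0, 0, -0.05], [0, 0, 0], -1], [[0, 0, -0.08], [0, 0, 0], -1], [[0, 0, -0.1], [0, 0, 0], -1]]'

```text
clock: 35.43
eef_pos: [482.9, 98.1, 133.0]
tcp_rot: [3.141, -0.001, 1.184]
contact_force: [0.5, -0.1, -2.7]
opening: 0.55
```

```bash
python3 - <<'E'
from h import *
viewer.grab_frame("top");wt()
to(438.7,330.8,130,-.165)
E
```

```text
torque tool [-0.0929  0.0631  0.0096] F [ 2.06 -0.74 -0.16] rot [ 3.137e+00 -3.000e-03  1.184e+00] pos [484.8  98.4 135.8] op 0.551
shift [0.1978, -0.1304, 0.006] turn [0.001, -0.006, 1.349] | at [484.8  98.4 135.8] [ 3.137e+00 -3.000e-03  1.184e+00] j6 -0.99 op 0.55 F [ 2.1 -0.7 -0.2]
```

send_rows --plan '[[[0.02, -0.013, 0], [0, 0, 0.11], -1], [[0.04, -0.026, 0], [0, 0, 0.22], -1], [[0.06, -0.039, 0], [0, 0, 0.33], -1], [[0.08, -0.052, 0], [0, 0, 0.44], -1], [[0.1, -0.065, 0], [0, 0, 0.55], -1]]'

```text
clock: 35.9
eef_pos: [461.6, 216.3, 135.7]
tcp_rot: [3.14, -0.005, 0.628]
contact_force: [0.4, 0.5, -3.7]
opening: 0.551
```

```bash
python3 - <<'E'
from h import *
to(438.7,330.8,130,-.165)
E
```

```text
shift [0.0487, -0.1061, 0.0058] turn [-0.0, -0.005, 0.793] | at [461.6 216.3 135.7] [ 3.14  -0.005  0.628] j6 -0.19 op 0.55 F [ 0.4  0.5 -3.7]
```

send_rows --plan '[[[0.012, -0.026, 0], [0, 0, 0.12], -1], [[0.024, -0.052, 0.001], [0, 0, 0.24], -1], [[0.036, -0.079, 0.003], [0, -0.002, 0.36], -1], [[0.049, -0.106, 0.005], [0, -0.005, 0.48], -1], [[0.049, -0.106, 0.006], [0, -0.005, 0.6], -1]]'

```text
clock: 36.32
eef_pos: [438.4, 335.4, 129.6]
tcp_rot: [-3.139, -0.001, 0.024]
contact_force: [0.3, 0.6, -3.9]
opening: 0.547
```

```bash
python3 - <<'E'
from h import *
to(438.7,330.8,120,-.165)
E
```

```text
shift [0.0002, 0.0046, 0.0096] turn [-0.002, -0.001, 0.189] | at [438.4 335.4 129.6] [-3.139e+00 -1.000e-03  2.400e-02] j6 0.62 op 0.55 F [ 0.3  0.6 -3.9]
```

send_rows --plan '[[[0, 0.004, 0.004], [0, 0, 0.1], -1], [[0, 0.0046, 0.0096], [-0.002, 0, 0.189], -1], [[0, 0.0046, 0.0096], [-0.002, 0, 0.189], -1], [[0, 0.0046, 0.0096], [-0.002, 0, 0.189], -1], [[0, 0.0046, 0.0096], [-0.002, 0, 0.189], -1]]'

```text
clock: 36.73
eef_pos: [438.5, 330.6, 120.0]
tcp_rot: [-3.141, -0.001, -0.162]
contact_force: [-0.6, -0.0, -2.8]
opening: 0.551
```

```bash
python3 - <<'E'
from h import *
to(438.7,330.8,38,-.165)
E
```

```text
shift [0.0001, -0.0002, 0.082] turn [-0.0, -0.001, 0.003] | at [438.5 330.6 120. ] [-3.141e+00 -1.000e-03 -1.620e-01] j6 0.81 op 0.55 F [-0.6 -0.  -2.8]
```

send_rows --plan '[[[0, 0, 0.022], [0, 0, 0], -1], [[0, 0, 0.044], [0, 0, 0], -1], [[0, 0, 0.064], [0, 0, 0], -1], [[0, 0, 0.076], [0, 0, 0], -1], [[0, 0, 0.08], [0, 0, 0], -1]]'

```text
clock: 37.15
eef_pos: [437.8, 329.8, 38.4]
tcp_rot: [3.14, 0.001, -0.161]
contact_force: [-0.6, 0.5, -3.6]
opening: 0.546
```

send_rows --plan '[[[0, 0, 0.001], [0, 0, 0], -1], [[0, 0, 0.002], [0, 0, 0], -1], [[0, 0, 0.003], [0, 0, 0], -1], [[0, 0, 0.004], [0, 0, 0], -1], [[0, 0, 0.005], [0, 0, 0], -1]]'

```text
clock: 37.57
eef_pos: [438.3, 330.2, 34.3]
tcp_rot: [3.141, -0.0, -0.161]
contact_force: [-5.6, -5.6, 22.8]
opening: 0.55
```

Contact made; release and rise.

send_rows --plan '[[[0, 0, 0], [0, 0, 0], 0.5], [[0, 0, 0], [0, 0, 0], 0.5], [[0, 0, 0], [0, 0, 0], 0.5], [[0, 0, 0], [0, 0, 0], 0.5], [[0, 0, 0], [0, 0, 0], 0.5]]'

```text
clock: 37.98
eef_pos: [438.5, 330.3, 34.5]
tcp_rot: [3.141, -0.0, -0.161]
contact_force: [0.2, 1.1, 0.2]
opening: 0.749
```

send_rows --plan '[[[0, 0, -0.02], [0, 0, 0], 0.5], [[0, 0, -0.05], [0, 0, 0], 0.5], [[0, 0, -0.09], [0, 0, 0], 0.7], [[0, 0, -0.13], [0, 0, 0], 1], [[0, 0, -0.16], [0, 0, 0], 1]]'

```text
clock: 38.4
eef_pos: [438.8, 330.7, 197.6]
tcp_rot: [-3.14, -0.002, -0.161]
contact_force: [0.0, -1.3, -0.3]
opening: 1.003
```

```bash
python3 - <<'E'
from h import *
tins(4)
for n in("top","side"): cv2.imwrite(f"pics/end_{n}.png",viewer.grab_frame(n)[:,:,::-1])
to(330,0,220,-.165)
E
```

```text
tin p=0.90 ['top', 'side'] [204. 238.] x 437.9 y 331.1 yaw 1.391 cost 0.68
tin p=0.60 ['top'] [218. 180.] x 596.1 y 301.6 yaw 1.377 cost 0.06
2 2
shift [-0.0536, 0.3428, -0.026] turn [0.002, 0.001, 0.004] | at [437.6 329.8 193.3] [ 3.14e+00  1.00e-03 -1.61e-01] j6 0.80 op 0.99 F [ 0.4 -0.5 -0.2]
```

View pics/end_top.png

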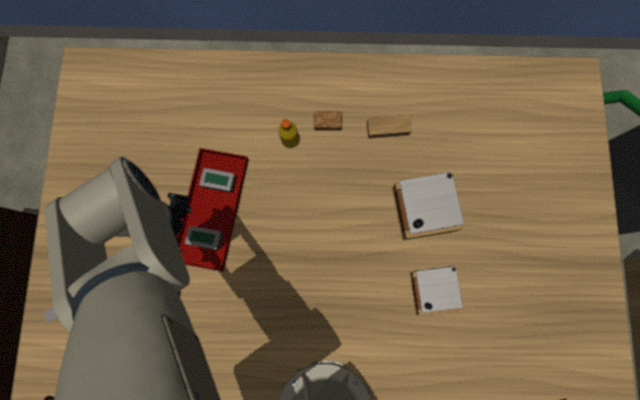

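View pics/end_side.png

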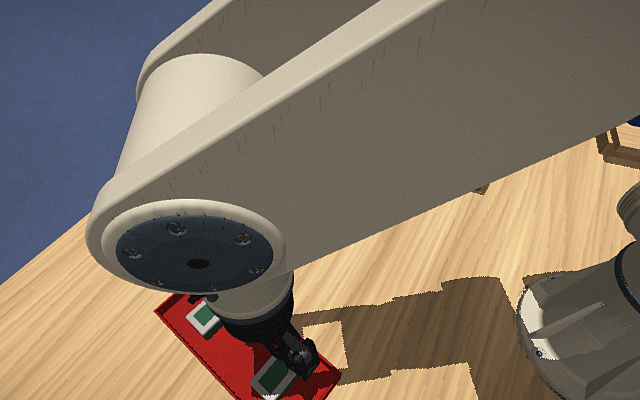

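```bash
python3 - <<'E'
from h import *
w=unproj((622,140),30,"side"); print(w, proj(w[None],"top"))
w=unproj((482,189),30,"side"); print(w, proj(w[None],"top"))
c=np.array((530.5,-267)); yaw=.207
overlay("pics/b4.png",[corners(*c,yaw,152,152,58,0),corners(*c,yaw,144,144,6,60)],tag=("top",),z=6)
im=cv2.imread("pics/end_side.png")[60:240,480:640]; cv2.imwrite("pics/es.png",cv2.resize(im,None,fx=3,fy=3))
im=cv2.imread("pics/end_top.png")[130:290,150:290]; cv2.imwrite("pics/et.png",cv2.resize(im,None,fx=3.5,fy=3.5,interpolation=cv2.INTER_CUBIC))
E
```

```text
[  -4.850925   -565.58282177   30.        ] [[553.10151725 423.2789231 ]]
[ 259.11391395 -219.78823773   30.        ] [[411.11328459 310.46005523]]
```

View pics/b4.png

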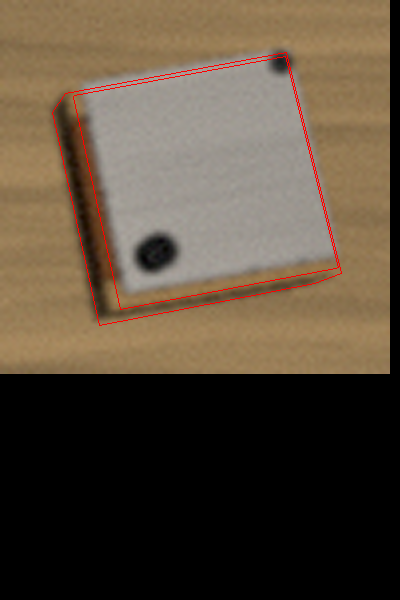

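View pics/es.png

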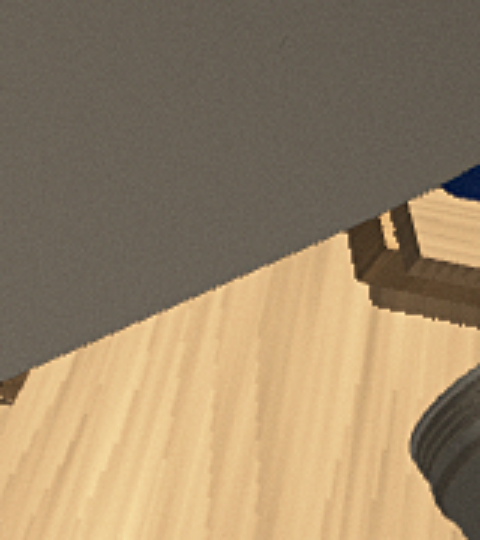

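View pics/et.png

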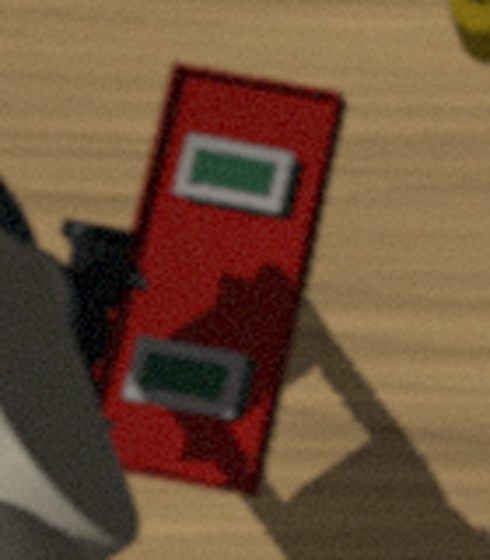

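send_rows --plan '[[[-0.006, 0.035, -0.01], [0, 0, 0], 1], [[-0.012, 0.07, -0.02], [0, 0, 0], 1], [[-0.018, 0.105, -0.03], [0, 0, 0], 1], [[-0.024, 0.14, -0.03], [0, 0, 0], 1], [[-0.03, 0.175, -0.03], [0, 0, 0], 1]]'

```text
clock: 39.17
eef_pos: [378.8, 160.4, 222.5]
tcp_rot: [3.138, 0.003, -0.16]
contact_force: [0.8, -0.1, -0.4]
opening: 1.001
```

send_rows --plan '[[[-0.006, 0.035, 0], [0, 0, 0], 1], [[-0.012, 0.07, 0], [0, 0, 0], 1], [[-0.018, 0.105, 0], [0, 0, 0], 1], [[-0.024, 0.14, 0], [0, 0, 0], 1], [[-0.03, 0.175, 0], [0, 0, 0], 1]]'

```text
clock: 39.58
eef_pos: [319.7, -8.8, 222.1]
tcp_rot: [3.138, 0.005, -0.159]
contact_force: [0.5, -1.1, -0.1]
opening: 1.002
```

send_rows --plan '[[[0, 0.035, 0], [0, 0, 0], 1], [[0, 0.07, 0], [0, 0, 0], 1], [[0, 0.105, 0], [0, 0, 0], 1], [[0, 0.14, 0], [0, 0, 0], 1], [[0, 0.14, 0], [0, 0, 0], 1]]'

```text
clock: 40.0
eef_pos: [296.1, -151.7, 221.9]
tcp_rot: [3.137, 0.006, -0.164]
contact_force: [0.5, 0.6, 0.8]
opening: 0.999
```

```bash
python3 - <<'E'
from h import *
to(330,0,220,-.165)
T=tins(4)
for n in("top","side"): cv2.imwrite(f"pics/fin_{n}.png",viewer.grab_frame(n)[:,:,::-1])
for lab,r in(("offcut",(50,120,35)),("sander",(50,80,30))):
    ms={n:d['mask'] for n in("top","side") for d in viewer.cut_out(lab,n)[:1]}
    print(lab,fitbox(ms,*r,tuple(unproj(cent(ms["top"]),15,"top")[:2])+(0,)))
E
```

```text
shift [0.0086, -0.1552, 0.0011] turn [0.005, 0.006, 0.001] | at [ 296.1 -151.7  221.9] [ 3.137  0.006 -0.164] j6 -0.30 op 1.00 F [0.5 0.6 0.8]
tin p=0.90 ['top', 'side'] [218. 180.] x 595.9 y 303.6 yaw 1.382 cost 0.14
tin p=0.89 ['top', 'side'] [204. 237.] x 438.2 y 329.6 yaw 1.399 cost 0.14
2 2
offcut (np.float64(762.474316260948), np.float64(-164.90173124812162), np.float64(0.11424080852015422), np.float64(0.13153241574764252))
sander (np.float64(778.823169337125), np.float64(4.409501121369794), np.float64(0.01809866318598072), np.float64(0.2859780788421631))
```

View pics/fin_side.png

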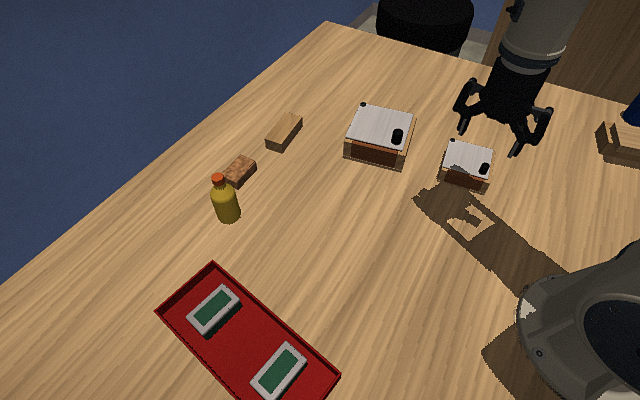

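View pics/fin_top.png

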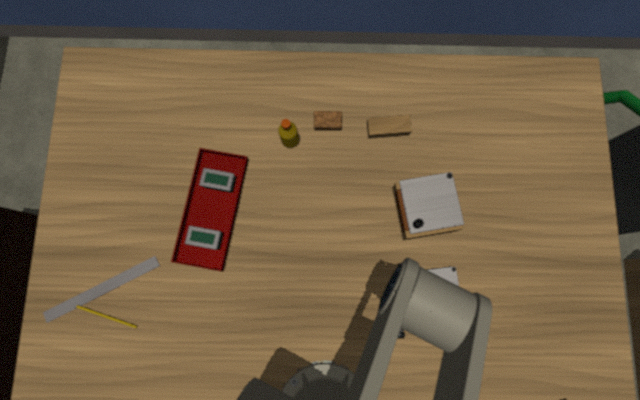

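```bash
python3 -c "
from rig import job
print(job.sign_off())"
```

```text
the job is handed in; nothing more can be done
None
```

The rattling tin is flat, lid up, in the larger wooden box with its cover shut. The other two tins lie flat, lid up, in the red tray. I handed the job in at about 40 s.

- **Finding the rattler:** only three tins were visible. I shook one, the tin near (477, −36). Its moment moved from +0.035 to −0.051 N m between end-down tilts, which matches the 0.085 N m given for the loose block. I did not shake the other two tins as a cross-check.
- **Box and cover:** I swung the cover to its open stop, set the tin on the box floor and swung the cover back until it pushed against the shut stop with about 19 N. In the last pictures the cover's edges run parallel to the box to within about 0.01–0.02 rad.
- **Tray:** in the last pictures the tins lie at (596, 304) and (438, 330), with their long axes across the tray.
- **Things to leave alone:** the offcut and sanding block measured within about 2 mm of where they started. The glue bottle I checked only by eye, and it looks unmoved.
- **Odd events:** one of the other tins was knocked about 4 cm during the run, so I located it again before picking it up. Setting the first tin back after its shake gave a brief 66 N reading at the wrist, under the 120 N limit; I lowered the later placements more slowly.
- **Camera mismatch:** fits of the box and cover from the two cameras differed by a few millimetres, which did not affect the placements.

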